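# Stack the washed mill rolls and lay the retaining bar

## Task

Build up the stack in the grey storage rack: gently, without letting them fall, saddle the two washed full-length rolls (one on the little set-down stand, one in a draining cradle) into the two gaps on top of the three rolls already there, ends lined up, then lay the retaining bar, tab up, across the rack into the notches of its two cheeks. There is no room for fingers between the rolls of a row, so they go in held by their end faces; the cradle lets a roll be taken only by its sides, so change your grip on the stand once it is free. Do not disturb the short roll or the other things about.

Things in the scene. Friction and masses are not known exactly. Their poses are not given: they have to be found in the camera images.
- rack: fixed grey storage rack; origin: centre of its underside on the table; x along the axes of its rolls, y along the row. Floor plate 70 (x) x 146 (y) x 6 mm, open at both x sides; at each y end an upright cheek, y = 61 to 73 mm, 50 mm wide in x, 84 mm high plus ears to 94 mm beside a 20 mm wide top notch. Three base rolls lie side by side on the floor
- gap_1 (a point): point of the rack 60.6 mm above the table, at rack y = -20 mm: the centre of a roll saddled between base_1 and base_2
- gap_2 (a point): point of the rack 60.6 mm above the table, at rack y = +20 mm: the centre of a roll saddled between base_2 and base_3
- bar_seat (a point): point over the rack's middle, level with the floors of the two cheek notches, 84 mm above the table: the centre of the bar's underside when laid, the bar's length along rack y; the saddled rolls' tops lie 3 mm below it
- base_1: plain steel mill roll, a cylinder 40 mm in diameter and 60 mm long, about 0.3 kg; origin at its centre, x along its axis (it may turn about that axis); already in the rack, bottom row, axis 26 mm above the table, at rack y = -40 mm
- base_2: plain steel mill roll, a cylinder 40 mm in diameter and 60 mm long, about 0.3 kg; origin at its centre, x along its axis (it may turn about that axis); already in the rack, bottom row, axis 26 mm above the table, at rack y = 0 mm
- base_3: plain steel mill roll, a cylinder 40 mm in diameter and 60 mm long, about 0.3 kg; origin at its centre, x along its axis (it may turn about that axis); already in the rack, bottom row, axis 26 mm above the table, at rack y = 40 mm
- roll_a: plain steel mill roll, a cylinder 40 mm in diameter and 60 mm long, about 0.3 kg; origin at its centre, x along its axis (it may turn about that axis); washed, starts in cradle_a; to be stacked
- roll_b: plain steel mill roll, a cylinder 40 mm in diameter and 60 mm long, about 0.3 kg; origin at its centre, x along its axis (it may turn about that axis); washed, starts lying on the stand; to be stacked
- cradle_a: fixed plastic draining cradle 72 x 34 mm; two rails carry the roll with its axis 31 mm above the table along the cradle's x; end plates 50 mm high, 5 mm thick, 62 mm apart inside, cover the roll's end faces, the long sides are open; origin centre of underside. Holds roll_a
- cradle_b: fixed plastic draining cradle 72 x 34 mm; two rails carry the roll with its axis 31 mm above the table along the cradle's x; end plates 50 mm high, 5 mm thick, 62 mm apart inside, cover the roll's end faces, the long sides are open; origin centre of underside. Empty, not needed
- cradle_c: fixed plastic draining cradle 72 x 34 mm; two rails carry the roll with its axis 31 mm above the table along the cradle's x; end plates 50 mm high, 5 mm thick, 62 mm apart inside, cover the roll's end faces, the long sides are open; origin centre of underside. Holds short_roll
- stand: fixed grey set-down stand, 36 (x) x 34 (y) mm footprint, 16 mm block with two low rails on top: a roll laid on it along the stand's x does not roll away, has its axis 37 mm above the table and sticks out 12 mm at each end, so it can be taken by its sides or by its end faces. Holds roll_b at the start. Origin centre of underside
- bar: loose plain aluminium retaining bar 180 mm long (x) x 14 mm wide (y) x 12 mm high, 0.15 kg, with an upright grip tab on the middle of its top: 40 mm long (x), 12 mm thick (y), from 12 to 44 mm above the underside. Starts lying on the table, tab up. Origin: centre of its underside
- short_roll: bystander: roll of the same 40 mm diameter but only 40 mm long, in cradle_c; origin at its centre, x along its axis
- jar: bystander: small amber glass jar, 40 mm diameter, 50 mm high; origin centre of underside
- beaker: bystander: small white beaker, 50 mm diameter, 70 mm high; origin centre of underside
- wash_bottle: bystander: white bottle with blue cap, 60 mm diameter, 150 mm high, behind the rack; origin centre of underside
- brush: bystander: brush lying behind the rack, along its x
- wrench: bystander: wrench lying near the robot's base, along its x
There are look-alikes about, which are no part of the job. What is shaped like the roll_b but blue is not meant. What is shaped like the bar but blue is not meant.

How it is judged:
On the way, in this order (a step that is already met when the one before it is completed fails the run):
1. one of the two rolls lies in a gap of the bottom row (((x of roll_a in the frame of rack between -0.01 and 0.01 m and y of roll_a in the frame of rack between 0.013 and 0.027 m and z of roll_a in the frame of rack between 0.0556 and 0.0656 m and angle between the x axis of roll_a and the x axis of rack, either way round below 0.15 rad and linear speed of roll_a below 0.03 m/s) or (x of roll_a in the frame of rack between -0.01 and 0.01 m and y of roll_a in the frame of rack between -0.027 and -0.013 m and z of roll_a in the frame of rack between 0.0556 and 0.0656 m and angle between the x axis of roll_a and the x axis of rack, either way round below 0.15 rad and linear speed of roll_a below 0.03 m/s) or (x of roll_b in the frame of rack between -0.01 and 0.01 m and y of roll_b in the frame of rack between 0.013 and 0.027 m and z of roll_b in the frame of rack between 0.0556 and 0.0656 m and angle between the x axis of roll_b and the x axis of rack, either way round below 0.15 rad and linear speed of roll_b below 0.03 m/s) or (x of roll_b in the frame of rack between -0.01 and 0.01 m and y of roll_b in the frame of rack between -0.027 and -0.013 m and z of roll_b in the frame of rack between 0.0556 and 0.0656 m and angle between the x axis of roll_b and the x axis of rack, either way round below 0.15 rad and linear speed of roll_b below 0.03 m/s))), for 0.2 s.
2. both rolls lie in the gaps of the bottom row, before the bar is laid ((((x of roll_a in the frame of rack between -0.01 and 0.01 m and y of roll_a in the frame of rack between -0.027 and -0.013 m and z of roll_a in the frame of rack between 0.0556 and 0.0656 m and angle between the x axis of roll_a and the x axis of rack, either way round below 0.15 rad and linear speed of roll_a below 0.03 m/s) and (x of roll_b in the frame of rack between -0.01 and 0.01 m and y of roll_b in the frame of rack between 0.013 and 0.027 m and z of roll_b in the frame of rack between 0.0556 and 0.0656 m and angle between the x axis of roll_b and the x axis of rack, either way round below 0.15 rad and linear speed of roll_b below 0.03 m/s)) or ((x of roll_a in the frame of rack between -0.01 and 0.01 m and y of roll_a in the frame of rack between 0.013 and 0.027 m and z of roll_a in the frame of rack between 0.0556 and 0.0656 m and angle between the x axis of roll_a and the x axis of rack, either way round below 0.15 rad and linear speed of roll_a below 0.03 m/s) and (x of roll_b in the frame of rack between -0.01 and 0.01 m and y of roll_b in the frame of rack between -0.027 and -0.013 m and z of roll_b in the frame of rack between 0.0556 and 0.0656 m and angle between the x axis of roll_b and the x axis of rack, either way round below 0.15 rad and linear speed of roll_b below 0.03 m/s))) and not (x of bar in the frame of rack between -0.006 and 0.006 m and y of bar in the frame of rack between -0.012 and 0.012 m and z of bar in the frame of rack between 0.08 and 0.088 m and angle between the x axis of bar and the y axis of rack, either way round below 0.08 rad and angle between bar's own z axis and vertical below 0.1 rad and linear speed of bar below 0.03 m/s)), for 0.2 s.
At the end, for the whole second after the job is handed in: Rolls a and b lie one in each gap (rack y +-20 mm within 7, axis 60.6 mm up within 5, x within 10, axis within 0.15 rad), base rolls in place (x 12, y 6, z 4 mm), bar tab up in both notches (84 mm up within 4, lengthwise 12, across 6 mm, 0.08 rad), all at rest ((((x of roll_a in the frame of rack between -0.01 and 0.01 m and y of roll_a in the frame of rack between -0.027 and -0.013 m and z of roll_a in the frame of rack between 0.0556 and 0.0656 m and angle between the x axis of roll_a and the x axis of rack, either way round below 0.15 rad and linear speed of roll_a below 0.03 m/s) and (x of roll_b in the frame of rack between -0.01 and 0.01 m and y of roll_b in the frame of rack between 0.013 and 0.027 m and z of roll_b in the frame of rack between 0.0556 and 0.0656 m and angle between the x axis of roll_b and the x axis of rack, either way round below 0.15 rad and linear speed of roll_b below 0.03 m/s)) or ((x of roll_a in the frame of rack between -0.01 and 0.01 m and y of roll_a in the frame of rack between 0.013 and 0.027 m and z of roll_a in the frame of rack between 0.0556 and 0.0656 m and angle between the x axis of roll_a and the x axis of rack, either way round below 0.15 rad and linear speed of roll_a below 0.03 m/s) and (x of roll_b in the frame of rack between -0.01 and 0.01 m and y of roll_b in the frame of rack between -0.027 and -0.013 m and z of roll_b in the frame of rack between 0.0556 and 0.0656 m and angle between the x axis of roll_b and the x axis of rack, either way round below 0.15 rad and linear speed of roll_b below 0.03 m/s))) and x of bar in the frame of rack between -0.006 and 0.006 m and y of bar in the frame of rack between -0.012 and 0.012 m and z of bar in the frame of rack between 0.08 and 0.088 m and angle between the x axis of bar and the y axis of rack, either way round below 0.08 rad and angle between bar's own z axis and vertical below 0.1 rad and linear speed of bar below 0.03 m/s and x of base_1 in the frame of rack between -0.012 and 0.012 m and y of base_1 in the frame of rack between -0.0464 and -0.0344 m and z of base_1 in the frame of rack between 0.022 and 0.03 m and x of base_2 in the frame of rack between -0.012 and 0.012 m and y of base_2 in the frame of rack between -0.006 and 0.006 m and z of base_2 in the frame of rack between 0.022 and 0.03 m and x of base_3 in the frame of rack between -0.012 and 0.012 m and y of base_3 in the frame of rack between 0.0344 and 0.0464 m and z of base_3 in the frame of rack between 0.022 and 0.03 m); the robot touches nothing.
It fails at once if a bystander (jar, beaker, bottle, brush, wrench or short roll) is moved over 20 mm (distance of any of jar, beaker, wash_bottle, brush, wrench, short_roll from where it was at the start of the episode above 0.02 m).
It fails at once if the jar, the beaker or the bottle is tipped over (angle between any of jar, beaker, wash_bottle's own z axis and vertical above 0.5 rad).
It fails at once if one of the two rolls is let fall (out of the fingers, faster than 0.45 m/s: over about 10 mm) ((contact force between roll_a and the fingers below 0.1 N and linear speed of roll_a above 0.45 m/s) or (contact force between roll_b and the fingers below 0.1 N and linear speed of roll_b above 0.45 m/s)).
It fails at once if a roll is pressed hard (over 100 N) onto the rolls in the rack (contact force between any of roll_a, roll_b and base_1 above 100 N or contact force between any of roll_a, roll_b and base_2 above 100 N or contact force between any of roll_a, roll_b and base_3 above 100 N).
It also fails if it takes over 72 s, if anything falls off the work surface, if the arm or the gripper's body presses on something with over 40 N, if the wrist force passes 120 N, or if a joint passes its speed limit or range.

## Robot

A 7-joint arm with a two-finger parallel gripper is mounted at the origin on the work surface. World frame = base frame: x ahead of the robot, y to its left, z up, the work surface at z = 0. Lengths are in m, angles in rad, forces in N, time in s.
With the tool pointing down it reaches from about 0.4 to 0.85 m from the base axis. Payload 4.5 kg.
Tool frame: the origin (TCP) lies between the finger pads; the fingertips stand r.finger_overhang ahead of it and the grasp point (between the pads) lies 8 mm behind it (r.finger_overhang is the distance from the TCP to the fingertips, in m); z points along the fingers, x is the direction in which the jaws open and shut, and the axes are right-handed (so a half turn about z gives the same grasp; the last joint's range is limited). The gripper opens to 88 mm and grips with 3 to 60 N. Pads are 18 mm wide; open, the fingers measure 123 mm over their backs; the gripper's body (75 mm by 187 mm) begins 45 mm behind the grasp point.
Start: joints at [1.161, 0.689, -0.195, 1.565, 0.157, 0.902, -0.215], TCP at [0.268, -0.564, 0.25] pointing down, gripper open.
Joint ranges: [-3.01, 3.01], [-0.46, 2.08], [-1.47, 1.51], [0.13, 2.56], [-1, 4.14], [0.04, 2.09], [-2.66, 2.66]. Speed limits (rad/s): [2.57, 2.57, 3.14, 3.14, 3.14, 3.14, 3.14].

## Interface

Orientations are given as a unit quaternion [x, y, z, w].
In Python, from plant import r gives the robot as it stands.
- The arm moves only by the tool move_arm, never from a script. Its argument "targets" is a list that holds one entry, the list of rows, each a list of 7 numbers: the turn, a rotation vector about the world's x, y, z in rad, then the shift along the world's x, y, z in m, then the opening, from 0 (shut) to 1 (fully open). A call has 1 to 5 rows; each row shifts and turns the pose as measured when the row begins; what a row does not reach is not made up. A row lasts 1/10 s, in which the tool goes at most 50 mm and 8.59 degrees, less where a joint would pass 70% of its speed; a pose out of reach is approached as far as the arm can. A call with a gripper value outside its range is refused whole. The fingers move at their own pace and stop on an object; "force" is the grip in N (left out, the last holds). Time passes only in rows, so rows that do not move let the fingers close. It gives the time, the measured TCP pose, the force and the opening at its end, in the units of the state.
- r.get_state(): the state, without advancing time (a new reading comes with each control period).
- r.snapshot(name): name is "side" or "top"; returns a dict with "frame" (480x640x3 uint8, red, green, blue), "K" (3x3 intrinsics, pixels), "T" (4x4, takes a point from camera to world coordinates). Camera axes: x right, y up, looking along -z (the intrinsics and any distortion apply to the point x, -y, -z); pixel columns grow to the right and rows downward; lengths in m; the calibration is good to about 2 mm. A picture is of the moment at which its call begins. There is no depth.
- r.finish_job(): hands the job in, once; it reports no verdict.
Trained networks look in a picture, given as the dict that the camera call returned (one of the last four; its "shot" number tells which), for a name from the list of things; names that differ only in an ending like _2 or _b are one class to them, and where a whole thing is asked for, a point or a joint stands for the part that bears it (a point fixed in the world has none). Each returns a list of dicts, best first, with "score" (0 to 1); they miss things now and then, are a little off and sometimes report something else, mostly with a low value. They report only what shows in the picture. A call takes as long as a camera call. They do not tell look-alikes from the thing itself.
- r.find_in(picture, query): "centre" ([row, column] in pixels, amid what is visible of it).
The state is a dict: "clock": time; "q": joint angles; "qd": joint speeds; "joint_torque": joint torques, N m; "tool_pos": TCP position; "eef_rot": TCP orientation; "contact_force": force on the tool from outside, world axes, zero at the start; "moment": the same for the moment, N m; "opening": opening from 0.0 (shut) to 1.0 (fully open).
Only numpy, scipy, OpenCV 4.12 (cv2) and the standard library are available. Lean on these libraries where they do the work, as an engineer would, in place of code of your own. Each camera call takes 0.05 s, during which the arm holds its last target. There are 200 camera calls.

## Working session

There is one attempt and no reset: what is moved stays moved. The work goes in short steps, Python scripts to look and compute and a tool call to move; the robot and the scene stay as the last step left them, time stands still between calls to the robot, and variables do not carry over. Pictures are saved under pics/ and viewed, about 8 in all and at most 12, crops included, and the job is handed in when it is done.

Besides the shell and the picture viewer there is one more tool, called after "Request:" by a JSON object that holds its "fn" and its "kwargs". move_arm: Moves the arm, as the interface text tells. Its arguments: {"type":"object","properties":{"targets":{"type":"array","items":{"type":"array","items":{"type":"array","items":{"type":"number"}}}},"force":{"type":"number"}},"required":["targets"]}

```bash
mkdir -p pics; ls
python3 - <<'E'
from plant import r
import cv2
print(r.get_state(), r.finger_overhang)
for n in("top","side"):
    s=r.snapshot(n); cv2.imwrite(f"pics/{n}0.png",s["frame"][:,:,::-1])
    print(n,s["K"].tolist(),s["T"].round(4).tolist(),[k for k in s])
    for q in["rack","roll_a","cradle_a","stand","bar","short_roll","jar","beaker","wash_bottle"]:
        print(q,[(([round(float(v)) for v in d["centre"]]),round(d["score"],2)) for d in r.find_in(s,q)])
E
```

```text
pics
{'clock': 0.0, 'q': array([ 1.16077534,  0.68997193, -0.19452193,  1.56633823,  0.15728098,
        0.9025062 , -0.2150924 ]), 'qd': array([-1.92142791e-04,  6.83063285e-04, -1.38011693e-04,  1.38610742e-03,
       -1.73142754e-03, -1.02209557e-05, -7.06066018e-05]), 'joint_torque': array([ 4.13399530e-04, -5.27562654e+01, -1.26712896e+00, -1.53427434e+01,
       -5.27334970e-02,  6.63076426e-03,  1.54942113e-04]), 'tool_pos': array([ 0.26807126, -0.56391148,  0.24891929]), 'eef_rot': array([ 8.45419870e-01, -5.34101492e-01, -8.04428398e-04, -4.39849046e-04]), 'contact_force': array([-0.24211404,  0.65753587,  0.09577276]), 'moment': array([-0.03730065,  0.04625281, -0.07977621]), 'opening': 0.9967708162272321} 0.011
top [[540.3815592604193, 0.0, 318.39465948221806], [0.0, 540.3815592604193, 243.1613496223978], [0.0, 0.0, 1.0]] [[0.0064, 0.9927, -0.1203, 0.4217], [-0.9998, 0.0039, -0.0207, -0.0385], [-0.0201, 0.1204, 0.9925, 1.0498], [0.0, 0.0, 0.0, 1.0]] ['frame', 'K', 'T', 'shot']
rack [([233, 299], 0.74)]
roll_a [([326, 482], 0.87), ([263, 494], 0.87), ([212, 475], 0.57)]
cra
[... 343 characters left out ...]
 0.0, 320.8472108946885], [0.0, 471.8718456731852, 242.11481683772328], [0.0, 0.0, 1.0]] [[0.7472, 0.4265, -0.5096, 0.0889], [-0.6644, 0.4631, -0.5866, -0.5271], [-0.0142, 0.7769, 0.6295, 0.6191], [0.0, 0.0, 0.0, 1.0]] ['frame', 'K', 'T', 'shot']
rack [([248, 334], 0.78)]
roll_a [([326, 480], 0.82), ([411, 388], 0.72), ([381, 461], 0.63)]
cradle_a [([223, 182], 0.85), ([177, 256], 0.73), ([430, 388], 0.66)]
stand [([341, 467], 0.63)]
bar [([395, 274], 0.67), ([237, 330], 0.62), ([298, 293], 0.55)]
short_roll [([171, 248], 0.79), ([229, 311], 0.49)]
jar [([224, 240], 0.72), ([163, 334], 0.69), ([252, 337], 0.61), ([251, 455], 0.57)]
beaker [([317, 369], 0.81)]
wash_bottle [([162, 331], 0.76)]
```

View pics/top0.png

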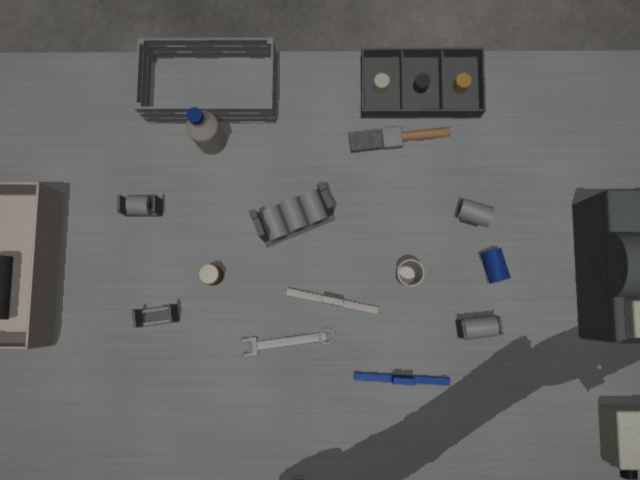

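View pics/side0.png

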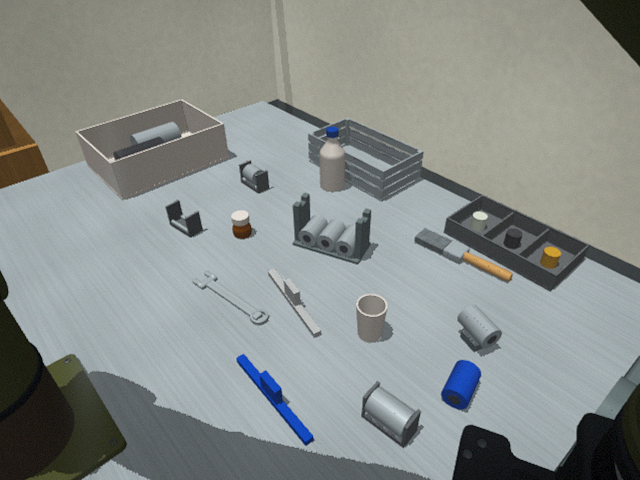

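The top view shows roll_b on the stand at about (475,212), roll_a in cradle_a at (480,326), the rack at (293,214) and the bar at (332,300). The blue roll (496,265) and blue bar (402,379) are look-alikes. The side view agrees.

Run:
```python
import cv2,numpy as np
im=cv2.imread("pics/top0.png")
def c(x,y,w=100,h=75):
    p=cv2.resize(im[y:y+h,x:x+w],(400,300),interpolation=cv2.INTER_CUBIC)
    p=cv2.convertScaleAbs(p,alpha=1.6)
    for i in range(0,100,10):
        cv2.line(p,(i*4,0),(i*4,5 if i%50 else 12),(0,255,255),1); cv2.line(p,(0,i*4),(5 if i%50 else 12,i*4),(0,255,255),1)
    cv2.putText(p,f"{x},{y}",(300,20),0,.5,(0,255,255),1)
    return p
cv2.imwrite("pics/c0.png",np.vstack([np.hstack([c(245,175),c(430,180)]),np.hstack([c(430,290),c(282,262)])]))
```

```text
(no output)
```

View pics/c0.png

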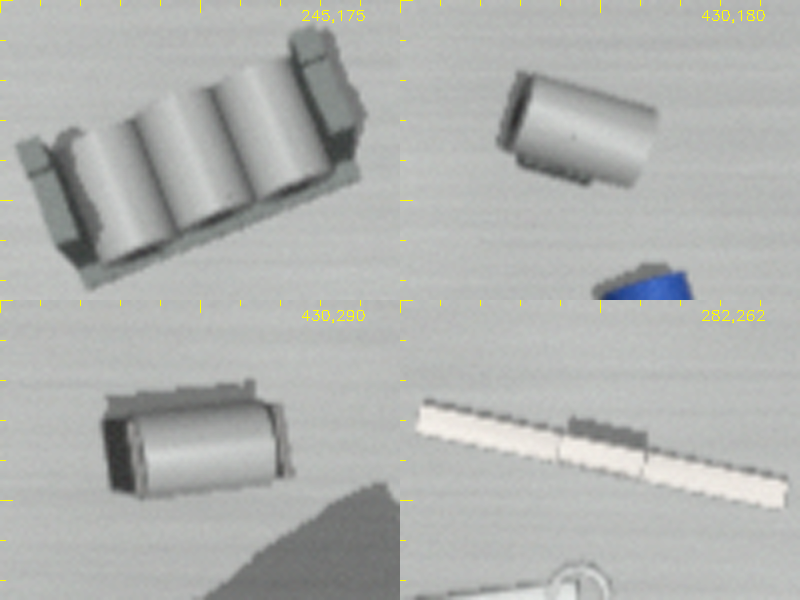

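The crops give clear outlines. I'll fit model hulls to boundary points read from them, then overlay the fits on both views.

```bash
cat > h.py <<'E'
import cv2,numpy as np
from scipy.optimize import least_squares
from scipy.spatial.transform import Rotation as R
def proj(s,P):
    p=(np.asarray(P)-s["T"][:3,3])@s["T"][:3,:3]; p=p*[1,-1,-1]
    return (p/p[:,2:])[:,:2]@s["K"][:2,:2].T+s["K"][:2,2]
def ray(s,px,z):
    d=np.linalg.solve(s["K"],[px[0],px[1],1])*[1,-1,-1]; d=s["T"][:3,:3]@d; o=s["T"][:3,3]
    return o+d*(z-o[2])/d[2]
def box(x0,x1,y0,y1,z0,z1): return np.array([[x,y,z] for x in(x0,x1) for y in(y0,y1) for z in(z0,z1)])/1e3
def cyl(zc,L=60,half=False):
    a=np.linspace(0,np.pi if half else 2*np.pi,61); return np.array([[x,20*np.cos(t),zc+20*np.sin(t)] for x in(-L/2,L/2) for t in a])/1e3
def place(M,p):
    c,s=np.cos(p[2]),np.sin(p[2]); return M@np.array([[c,-s,0],[s,c,0],[0,0,1]]).T+[p[0],p[1],0]
M=dict(rack=np.vstack([box(-35,35,-73,73,0,6)]+[box(-25,25,*y,0,94) for y in((-73,-61),(61,73))]),
 b=cyl(37,half=True), a=np.vstack([box(x,x+5,-17,17,0,50) for x in(-36,31)]+[cyl(31)]), bar=box(-90,90,-7,7,0,12))
def hull(s,m): return cv2.convexHull(proj(s,m).astype(np.float32))
def fit(s,m,pts,p0):
    f=lambda p:[cv2.pointPolygonTest(hull(s,place(m,p)),(float(x),float(y)),True) for x,y in pts]
    return least_squares(f,p0,x_scale=[.01,.01,.1],diff_step=1e-3)
E
cat > f.py <<'E'
from plant import r
from h import *
t=r.snapshot("top"); sd=r.snapshot("side")
o=dict(rack=(245,175,0,0),b=(430,180,400,0),a=(430,290,0,300),bar=(282,262,400,300))
pk=dict(rack=[(92,289),(225,235),(358,180),(17,148),(60,245),(42,137),(290,32),(322,27)],
 b=[(555,77),(600,90),(650,103),(657,115),(640,180),(630,188),(600,182),(530,157),(533,75),(517,148)],
 a=[(105,425),(110,485),(165,495),(220,491),(260,487),(284,408),(293,470),(200,405)],
 bar=[(450,408),(530,425),(700,460),(770,475),(430,434),(530,455),(700,492),(770,506),(419,416),(787,493)])
g=dict(rack=((293,214),.3,.03),b=((475,212),-1.8,.04),a=((480,326),-1.5,.03),bar=((332,300),-1.8,0))
out={}
for k in o:
    ox,oy,qx,qy=o[k]; pts=[(ox+(x-qx)/4-.4,oy+(y-qy)/4-.4) for x,y in pk[k]]
    p0=list(ray(t,g[k][0],g[k][2])[:2])+[g[k][1]]
    s=fit(t,M[k],pts,p0); out[k]=s.x.tolist(); print(k,np.round(p0,3),s.x.round(4),s.fun.round(2))
import json; json.dump(out,open("poses.json","w"))
for q,px,z in(("beaker",(410,271),.07),("jar",(209,272),.05),("bottle",(195,116),.15),("cradleb",(157,315),.03)): print(q,ray(t,px,z).round(3))
vis=[]
for s,w in((t,[(245,175),(430,180),(430,290),(282,262)]),(sd,[(282,180),(430,295),(345,372),(250,262)])):
    im=cv2.resize(s["frame"][:,:,::-1],None,fx=4,fy=4,interpolation=cv2.INTER_CUBIC)
    for k in o:
        m=M[k]
        hh=hull(s,place(m,out[k])); cv2.polylines(im,[np.int32(hh*4+1.5)],True,(0,0,255),1)
    for (x,y) in w: vis.append(cv2.resize(im[y*4:y*4+300,x*4:x*4+400],(300,225)))
cv2.imwrite("pics/fit.png",np.vstack([np.hstack(vis[i:i+2]) for i in(4,6)]))
E
sed -i 's/(300,225)/(400,300)/' f.py; python3 f.py
```

```text
rack [0.601 0.032 0.3  ] [0.6011 0.0292 0.4098] [ 0.2   0.18 -0.17 -0.6  -0.01  0.05  0.01 -0.43]
b [ 0.604 -0.312 -1.8  ] [ 0.6044 -0.3135 -1.8369] [-0.51 -0.27 -0.35  0.96  0.36 -0.36 -0.86  0.63  0.43  1.23]
a [ 0.392 -0.318 -1.5  ] [ 0.3904 -0.3171 -1.5022] [ 0.18  0.05 -0.09  0.06  0.44  0.36  0.12  0.07]
bar [ 0.438 -0.044 -1.8  ] [ 0.4376 -0.0437 -1.7717] [-0.    0.04 -0.16 -0.1   0.01  0.04 -0.23 -0.04  0.19  0.18]
beaker [ 0.49  -0.184  0.07 ]
jar [0.488 0.186 0.05 ]
bottle [0.752 0.196 0.15 ]
cradleb [0.408 0.286 0.03 ]
```

View pics/fit.png

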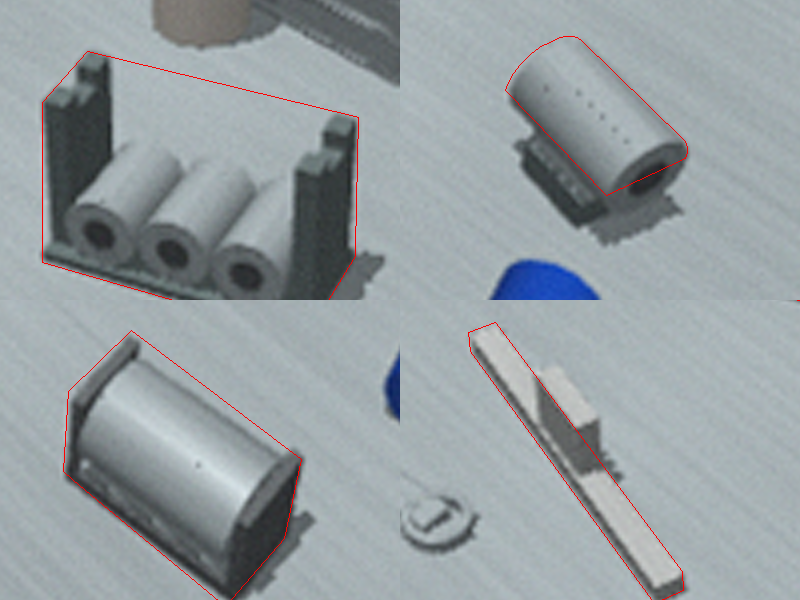

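The fits match the side view too, to within about 1–2 mm. Next I move over roll_b on the stand for an end-face grip.

Request:
{"fn": "move_arm", "kwargs": {"targets": [[[0,0,-0.142,0.034,0.025,-0.01,1],[0,0,-0.142,0.034,0.025,-0.01,1],[0,0,-0.142,0.034,0.025,-0.01,1],[0,0,-0.142,0.034,0.025,-0.01,1],[0,0,-0.142,0.034,0.025,-0.01,1]]]}}

```text
clock: 1.6
tool_pos: [0.4344, -0.4438, 0.2]
eef_rot: [-0.592, 0.806, -0.001, -0.004]
contact_force: [0.4, -0.8, 0.7]
opening: 1.0
```

Request:
{"fn": "move_arm", "kwargs": {"targets": [[[0,0,0,0.034,0.025,-0.01,1],[0,0,0,0.034,0.025,-0.01,1],[0,0,0,0.034,0.025,-0.01,1],[0,0,0,0.034,0.025,-0.01,1],[0,0,0,0.03,0.025,-0.01,1]]]}}

```text
clock: 2.1
tool_pos: [0.6083, -0.3122, 0.1483]
eef_rot: [-0.591, 0.807, -0.002, -0.004]
contact_force: [0.4, -1.5, 0.1]
opening: 1.003
```

```bash
cat > d.py <<'E'
import sys
from plant import r
from h import *
s=r.get_state(); g=[float(v) for v in sys.argv[1:5]]
rot=R.from_quat(s["eef_rot"]); down=np.array([[np.cos(g[3]),np.sin(g[3]),0],[np.sin(g[3]),-np.cos(g[3]),0],[0,0,-1]])
print("turn",(R.from_matrix(down)*rot.inv()).as_rotvec().round(3),"shift",(np.array(g[:3])-s["tool_pos"]).round(4),
 "t",round(s["clock"],2),"pos",s["tool_pos"].round(4),"open",round(s["opening"],3),"F",s["contact_force"].round(1),"q",s["q"].round(2))
E
python3 d.py 0.6044 -0.3135 0.029 -1.837
```

```text
turn [ 0.008 -0.003  0.04 ] shift [-0.0039 -0.0013 -0.1193] t 2.1 pos [ 0.6083 -0.3122  0.1483] open 1.003 F [ 0.4 -1.5  0.1] q [ 0.36  0.89  0.09  1.46 -0.09  0.79 -1.4 ]
```

Request:
{"fn": "move_arm", "kwargs": {"targets": [[[0.008,-0.003,0.04,-0.004,-0.001,-0.03,1],[0,0,0,0,0,-0.04,1],[0,0,0,0,0,-0.03,1],[0,0,0,0,0,-0.019,1],[0,0,0,0,0,0,1]]]}}

```text
clock: 2.6
tool_pos: [0.6138, -0.3014, 0.024]
eef_rot: [-0.614, 0.789, -0.0, 0.005]
contact_force: [-0.0, 0.3, -0.9]
opening: 1.004
```

```bash
python3 d.py 0.6044 -0.3135 0.029 -1.837
```

```text
turn [-0.006  0.008 -0.018] shift [-0.0094 -0.0121  0.005 ] t 2.6 pos [ 0.6138 -0.3014  0.024 ] open 1.004 F [-0.   0.3 -0.9] q [ 0.37  1.05  0.04  1.5  -0.09  0.58 -1.35]
```

Request:
{"fn": "move_arm", "kwargs": {"targets": [[[0,0,0,0,0,0,1],[-0.006,0.008,-0.018,-0.009,-0.012,0.005,1],[0,0,0,0,0,0,1]]]}}

```text
clock: 2.9
tool_pos: [0.6053, -0.3156, 0.0319]
eef_rot: [-0.606, 0.795, -0.002, 0.0]
contact_force: [-1.5, -1.8, -0.3]
opening: 0.999
```

```bash
python3 d.py 0.6044 -0.3135 0.029 -1.837
```

```text
turn [0.002 0.002 0.002] shift [-0.0009  0.0021 -0.0029] t 2.9 pos [ 0.6053 -0.3156  0.0319] open 0.999 F [-1.5 -1.8 -0.3] q [ 0.38  1.04  0.06  1.51 -0.09  0.59 -1.35]
```

Request:
{"fn": "move_arm", "kwargs": {"targets": [[[0,0,0,-0.001,0.002,-0.003,1],[0,0,0,0,0,0,0.75],[0,0,0,0,0,0,0.72],[0,0,0,0,0,0,0.5],[0,0,0,0,0,0,0.5]]], "force": 20}}

```text
clock: 3.4
tool_pos: [0.6057, -0.3142, 0.0321]
eef_rot: [-0.606, 0.795, -0.003, 0.002]
contact_force: [-0.6, -0.0, 0.1]
opening: 0.682
```

Request:
{"fn": "move_arm", "kwargs": {"targets": [[[0,0,0,0,0,0,0.5],[0,0,0,0,0,0,0.5],[0,0,0,0,0,0,0.5]]], "force": 20}}

```text
clock: 3.7
tool_pos: [0.6057, -0.3141, 0.0321]
eef_rot: [-0.606, 0.795, -0.004, 0.002]
contact_force: [-0.1, -0.5, -0.1]
opening: 0.683
```

```bash
python3 d.py 0.6044 -0.3135 0.15 -1.837
```

```text
turn [0.004 0.007 0.002] shift [-0.0013  0.0006  0.1179] t 3.7 pos [ 0.6057 -0.3141  0.0321] open 0.683 F [-0.1 -0.5 -0.1] q [ 0.38  1.04  0.06  1.51 -0.09  0.58 -1.36]
```

Opening 0.683 is 60.1 mm, so the roll is gripped. I'll lift it and carry it towards gap_2.

Request:
{"fn": "move_arm", "kwargs": {"targets": [[[0,0,0,0,0,0.02,0.5],[0,0,0,0,0,0.03,0.5],[0,0,0,0,0,0.03,0.5],[0,0,0,0,0,0.03,0.5],[0,0,0.06,0,0.01,0.02,0.5]]], "force": 25}}

```text
clock: 4.2
tool_pos: [0.5998, -0.3029, 0.1589]
eef_rot: [-0.629, 0.777, 0.003, -0.003]
contact_force: [0.3, 0.0, -2.4]
opening: 0.677
```

Request:
{"fn": "move_arm", "kwargs": {"targets": [[[0,0,0.12,0,0.022,0,0.5],[0,0,0.14,0,0.024,0,0.5],[0,0,0.14,0,0.024,0,0.5],[0,0,0.14,0,0.024,0,0.5],[0,0,0.14,0,0.024,0,0.5]]]}}

```text
clock: 4.7
tool_pos: [0.599, -0.1857, 0.1612]
eef_rot: [0.858, -0.514, 0.001, 0.003]
contact_force: [-0.2, -0.7, -2.3]
opening: 0.684
```

Request:
{"fn": "move_arm", "kwargs": {"targets": [[[0,0,0.14,0,0.024,0,0.5],[0,0,0.14,0,0.024,0,0.5],[0,0,0.14,0,0.024,0,0.5],[0,0,0.14,0,0.024,0,0.5],[0,0,0.14,0,0.024,0,0.5]]]}}

```text
clock: 5.2
tool_pos: [0.5962, -0.061, 0.1588]
eef_rot: [0.985, -0.174, -0.0, 0.004]
contact_force: [-0.0, 0.3, -2.5]
opening: 0.681
```

```bash
python3 d.py 0.5931 0.0475 0.0556 0.41
```

```text
turn [0.007 0.001 0.76 ] shift [-0.0031  0.1085 -0.1032] t 5.2 pos [ 0.5962 -0.061   0.1588] open 0.681 F [-0.   0.3 -2.5] q [ 0.18  0.78 -0.29  1.72  0.33  0.69 -0.63]
```

Request:
{"fn": "move_arm", "kwargs": {"targets": [[[0.007,0.001,0.14,0,0.022,0,0.5],[0,0,0.14,0,0.022,0,0.5],[0,0,0.14,-0.001,0.022,0,0.5],[0,0,0.14,-0.001,0.02,0,0.5],[0,0,0.1,0,0.01,0,0.5]]]}}

```text
clock: 5.7
tool_pos: [0.5917, 0.0411, 0.1566]
eef_rot: [0.985, 0.17, -0.003, 0.0]
contact_force: [-0.5, -0.5, -1.8]
opening: 0.68
```

Request:
{"fn": "move_arm", "kwargs": {"targets": [[[0,0,0,0,0,0,0.5]]]}}

```text
clock: 5.8
tool_pos: [0.5912, 0.0431, 0.1562]
eef_rot: [0.985, 0.172, -0.004, -0.001]
contact_force: [0.5, 0.6, -2.8]
opening: 0.677
```

```bash
python3 d.py 0.5931 0.0475 0.0556 0.41
```

```text
turn [ 0.    -0.007  0.064] shift [ 0.0019  0.0044 -0.1006] t 5.8 pos [0.5912 0.0431 0.1562] open 0.677 F [ 0.5  0.6 -2.8] q [ 0.11  0.8  -0.47  1.73  0.51  0.73 -0.27]
```

Request:
{"fn": "move_arm", "kwargs": {"targets": [[[0,-0.007,0.064,0.002,0.004,-0.015,0.5],[0,0,0,0,0,-0.02,0.5],[0,0,0,0,0,-0.02,0.5],[0,0,0,0,0,-0.01,0.5],[0,0,0,0,0,0,0.5]]]}}

```text
clock: 6.3
tool_pos: [0.5932, 0.0419, 0.0882]
eef_rot: [0.98, 0.197, -0.001, 0.002]
contact_force: [-0.5, -0.9, -2.6]
opening: 0.676
```

```bash
python3 d.py 0.5931 0.0475 0.0556 0.41
python3 - <<'E'
from plant import r
from h import *
import json
P=json.load(open("poses.json")); o=[]
for n,(x,y) in(("top",(245,175)),("side",(282,180))):
    s=r.snapshot(n); im=cv2.resize(s["frame"][:,:,::-1],None,fx=4,fy=4,interpolation=cv2.INTER_CUBIC)
    o.append(cv2.convertScaleAbs(im[y*4:y*4+300,x*4:x*4+400],alpha=1.5))
cv2.imwrite("pics/p1.png",np.hstack(o))
E
```

```text
turn [ 0.005 -0.001  0.014] shift [-0.0001  0.0056 -0.0326] t 6.3 pos [0.5932 0.0419 0.0882] open 0.676 F [-0.5 -0.9 -2.6] q [ 0.08  0.9  -0.41  1.77  0.59  0.6  -0.3 ]
```

View pics/p1.png

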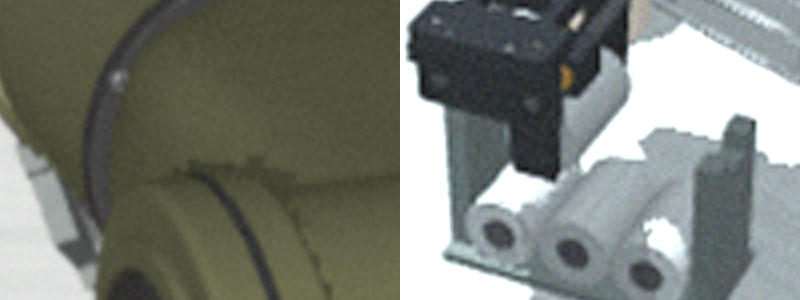

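The side view shows the roll hanging over the gap between the left and middle base rolls, which is gap_2. I'll correct the 5 mm in y and lower it slowly.

Request:
{"fn": "move_arm", "kwargs": {"targets": [[[0.005,-0.001,0.014,0,0.006,0,0.5],[0,0,0,0,0,-0.008,0.5],[0,0,0,0,0,-0.008,0.5],[0,0,0,0,0,-0.006,0.5],[0,0,0,0,0,0,0.5]]]}}

```text
clock: 6.9
tool_pos: [0.5961, 0.0492, 0.0686]
eef_rot: [0.979, 0.204, 0.004, -0.0]
contact_force: [-0.4, -0.3, -1.9]
opening: 0.681
```

```bash
python3 d.py 0.5931 0.0475 0.0556 0.41
```

```text
turn [-0.003  0.008 -0.   ] shift [-0.003  -0.0017 -0.013 ] t 6.9 pos [0.5961 0.0492 0.0686] open 0.681 F [-0.4 -0.3 -1.9] q [ 0.06  0.93 -0.39  1.77  0.62  0.56 -0.31]
```

Request:
{"fn": "move_arm", "kwargs": {"targets": [[[-0.003,0.008,0,-0.003,-0.002,-0.003,0.5],[0,0,0,0,0,-0.004,0.5],[0,0,0,0,0,-0.004,0.5],[0,0,0,0,0,0,0.5]]]}}

```text
clock: 7.3
tool_pos: [0.593, 0.0473, 0.0568]
eef_rot: [0.979, 0.204, -0.0, 0.0]
contact_force: [0.4, -0.1, -1.9]
opening: 0.68
```

```bash
python3 d.py 0.5931 0.0475 0.0556 0.41
```

```text
turn [ 0. -0. -0.] shift [ 0.0001  0.0002 -0.0012] t 7.3 pos [0.593  0.0473 0.0568] open 0.68 F [ 0.4 -0.1 -1.9] q [ 0.06  0.95 -0.38  1.78  0.63  0.54 -0.32]
```

Request:
{"fn": "move_arm", "kwargs": {"targets": [[[0,0,0,0,0,-0.002,0.5],[0,0,0,0,0,0,0.5]]]}}

```text
clock: 7.5
tool_pos: [0.5926, 0.049, 0.0565]
eef_rot: [0.979, 0.204, 0.0, -0.001]
contact_force: [-0.5, 0.5, -1.8]
opening: 0.68
```

Request:
{"fn": "move_arm", "kwargs": {"targets": [[[0,0,0,0,0,-0.002,0.5],[0,0,0,0,0,0,0.5]]]}}

```text
clock: 7.7
tool_pos: [0.593, 0.0493, 0.0562]
eef_rot: [0.979, 0.204, 0.001, -0.0]
contact_force: [-0.3, 0.5, -2.8]
opening: 0.678
```

Request:
{"fn": "move_arm", "kwargs": {"targets": [[[0,0,0,0,-0.001,-0.004,0.5],[0,0,0,0,0,0,0.5],[0,0,0,0,0,0,0.5]]]}}

```text
clock: 8.0
tool_pos: [0.5938, 0.0491, 0.0557]
eef_rot: [0.979, 0.204, 0.002, 0.0]
contact_force: [-0.4, 0.4, -1.9]
opening: 0.677
```

```bash
python3 d.py 0.5931 0.0475 0.0556 0.41
```

```text
turn [-0.001  0.004 -0.001] shift [-0.0007 -0.0016 -0.0001] t 8.0 pos [0.5938 0.0491 0.0557] open 0.677 F [-0.4  0.4 -1.9] q [ 0.05  0.95 -0.38  1.78  0.63  0.53 -0.32]
```

Request:
{"fn": "move_arm", "kwargs": {"targets": [[[0,0,0,0,-0.0015,-0.005,0.5],[0,0,0,0,0,-0.002,0.5],[0,0,0,0,0,0,0.5]]]}}

```text
clock: 8.3
tool_pos: [0.5946, 0.0487, 0.0532]
eef_rot: [0.979, 0.203, 0.004, 0.0]
contact_force: [0.6, 0.1, -2.1]
opening: 0.679
```

```bash
python3 d.py 0.5931 0.0475 0.0556 0.41
```

```text
turn [-0.001  0.008  0.   ] shift [-0.0015 -0.0012  0.0024] t 8.3 pos [0.5946 0.0487 0.0532] open 0.679 F [ 0.6  0.1 -2.1] q [ 0.05  0.95 -0.37  1.78  0.63  0.52 -0.33]
```

Request:
{"fn": "move_arm", "kwargs": {"targets": [[[0,-0.008,0,-0.001,-0.001,-0.004,0.5],[0,0,0,0,0,0,0.5]]]}}

```text
clock: 8.5
tool_pos: [0.595, 0.0486, 0.0523]
eef_rot: [0.979, 0.203, 0.01, 0.001]
contact_force: [-0.3, -0.8, -2.7]
opening: 0.682
```

```bash
python3 d.py 0.5931 0.0475 0.0556 0.41
cat > look.py <<'E'
from plant import r
from h import *
import sys,json
x,y=int(sys.argv[1]),int(sys.argv[2])
P=json.load(open("poses.json"))
s=r.snapshot("side"); im=cv2.convertScaleAbs(cv2.resize(s["frame"][:,:,::-1],None,fx=6,fy=6,interpolation=cv2.INTER_CUBIC),alpha=1.3)
for yy in(-20,20):
  m=cyl(60.6)+[0,yy/1e3,0]
  for h in(m[:61],m[61:]): cv2.polylines(im,[np.int32(proj(s,place(h,P["rack"]))*6+2.5)],True,(0,0,255),1)
cv2.imwrite("pics/%s.png"%sys.argv[3],im[y*6:y*6+600,x*6:x*6+660])
E
python3 look.py 280 170 p2
```

```text
turn [-0.001  0.02   0.001] shift [-0.0019 -0.0011  0.0033] t 8.5 pos [0.595  0.0486 0.0523] open 0.682 F [-0.3 -0.8 -2.7] q [ 0.04  0.95 -0.36  1.79  0.64  0.5  -0.34]
```

View pics/p2.png

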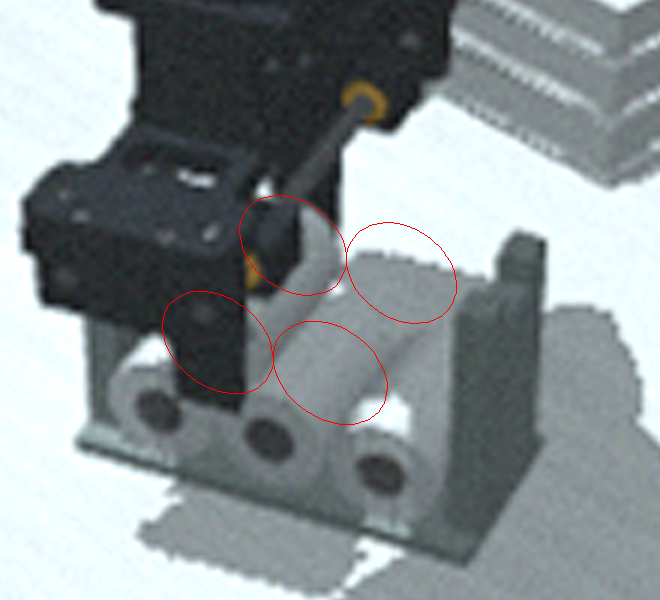

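Request:
{"fn": "move_arm", "kwargs": {"targets": [[[0,0.02,0,-0.001,-0.001,-0.004,0.5],[0,0,0,0,0,0,0.5]]]}}

```text
clock: 8.75
tool_pos: [0.5953, 0.0483, 0.0513]
eef_rot: [0.979, 0.203, 0.001, -0.0]
contact_force: [-0.4, 0.3, -4.5]
opening: 0.683
```

Request:
{"fn": "move_arm", "kwargs": {"targets": [[[0,0,0,0,0,-0.004,0.5],[0,0,0,0,0,0,0.5]]]}}

```text
clock: 8.95
tool_pos: [0.5955, 0.0479, 0.0499]
eef_rot: [0.979, 0.202, 0.002, 0.0]
contact_force: [0.9, -0.9, -3.0]
opening: 0.677
```

```bash
python3 d.py 0.5931 0.0475 0.0556 0.41
```

```text
turn [0.    0.003 0.003] shift [-0.0024 -0.0004  0.0057] t 8.95 pos [0.5955 0.0479 0.0499] open 0.677 F [ 0.9 -0.9 -3. ] q [ 0.05  0.96 -0.37  1.77  0.63  0.53 -0.33]
```

```bash
cat > look2.py <<'E'
from plant import r
from h import *
import sys
# args: crop x y w h name ; cyl at x y z yaw overlay
x,y,w,h=map(int,sys.argv[1:5]); f=800/w/2
s=r.snapshot("side"); im=s["frame"][:,:,::-1].astype(float)
im=np.clip(255*(im/200)**.7,0,255).astype(np.uint8); im=cv2.resize(im,None,fx=f,fy=f,interpolation=cv2.INTER_CUBIC)
raw=im.copy(); a=[float(v) for v in sys.argv[6:]]
m=cyl(a[2]*1e3)
for q in(m[:61],m[61:]): cv2.polylines(im,[np.int32(proj(s,place(q,[a[0],a[1],a[3]]))*f+f/2)],True,(0,0,255),1)
c=lambda i:i[int(y*f):int((y+h)*f),int(x*f):int((x+w)*f)]
cv2.imwrite("pics/%s.png"%sys.argv[5],np.hstack([c(raw),c(im)]))
E
python3 look2.py 290 190 70 75 p3 0.5943 0.0479 0.055 0.41
```

```text
(no output)
```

View pics/p3.png

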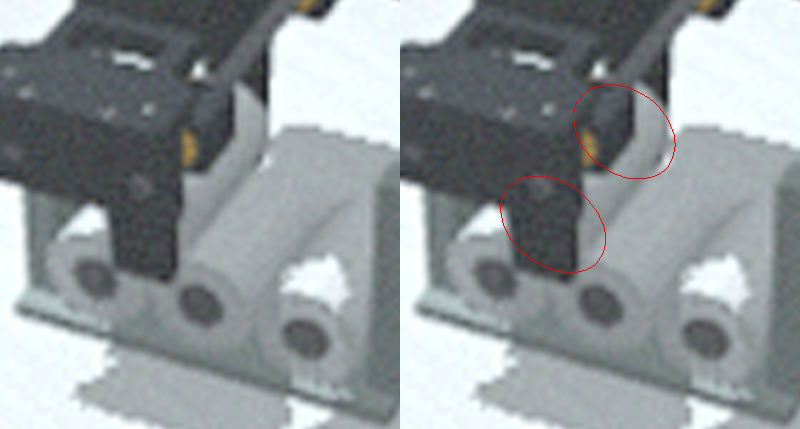

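The roll lies against base_2 in its gap, higher in the fingers than I assumed, and the base rolls look undisturbed. I'll release it gradually.

Request:
{"fn": "move_arm", "kwargs": {"targets": [[[0,0,0,0,0,0,0.72],[0,0,0,0,0,0,0.8],[0,0,0,0,0,0,1],[0,0,0,0,0,0,1],[0,0,0,0,0,0,1]]]}}

```text
clock: 9.5
tool_pos: [0.5955, 0.0473, 0.0467]
eef_rot: [0.979, 0.202, 0.001, 0.0]
contact_force: [0.8, -0.2, -0.2]
opening: 0.998
```

Request:
{"fn": "move_arm", "kwargs": {"targets": [[[0,0,0,0,0,0.02,1],[0,0,0,0,0,0.04,1],[0,0,0,0,0,0.04,1],[0,0,0,0,0,0.02,1],[0,0,0,0,0,0,1]]]}}

```text
clock: 10.0
tool_pos: [0.5938, 0.0474, 0.1686]
eef_rot: [0.979, 0.202, -0.001, -0.0]
contact_force: [0.4, 0.3, -0.2]
opening: 0.999
```

```bash
python3 d.py 0.3904 -0.3171 0.15 0.069
```

```text
turn [-0.001 -0.003 -0.339] shift [-0.2034 -0.3645 -0.0186] t 10.0 pos [0.5938 0.0474 0.1686] open 0.999 F [ 0.4  0.3 -0.2] q [ 0.12  0.79 -0.5   1.72  0.51  0.76 -0.22]
```

Request:
{"fn": "move_arm", "kwargs": {"targets": [[[0,0,-0.05,-0.021,-0.037,0,1],[0,0,-0.07,-0.021,-0.037,0,1],[0,0,-0.07,-0.021,-0.037,0,1],[0,0,-0.07,-0.021,-0.037,0,1],[0,0,-0.07,-0.021,-0.037,0,1]]]}}

```text
clock: 10.5
tool_pos: [0.487, -0.1343, 0.1653]
eef_rot: [0.999, 0.039, 0.001, -0.004]
contact_force: [-0.2, -0.2, -0.1]
opening: 1.002
```

Request:
{"fn": "move_arm", "kwargs": {"targets": [[[0,0,0,-0.021,-0.037,0,1],[0,0,0,-0.021,-0.037,0,1],[0,0,0,-0.021,-0.037,0,1],[0,0,0,-0.015,-0.03,0,1],[0,0,0,0,0,0,1]]]}}

```text
clock: 11.0
tool_pos: [0.3974, -0.2856, 0.1593]
eef_rot: [0.999, 0.033, -0.005, -0.004]
contact_force: [-0.2, -0.2, -0.4]
opening: 1.0
```

```bash
python3 d.py 0.3904 -0.3171 0.023 0.069;  python3 look2.py 282 180 100 75 p4 0.5931 0.0475 0.0606 0.41
```

```text
turn [-0.008 -0.01   0.003] shift [-0.007  -0.0315 -0.1363] t 11.0 pos [ 0.3974 -0.2856  0.1593] open 1.0 F [-0.2 -0.2 -0.4] q [ 0.8   0.7  -0.44  2.03  0.55  0.54  0.03]
```

View pics/p4.png

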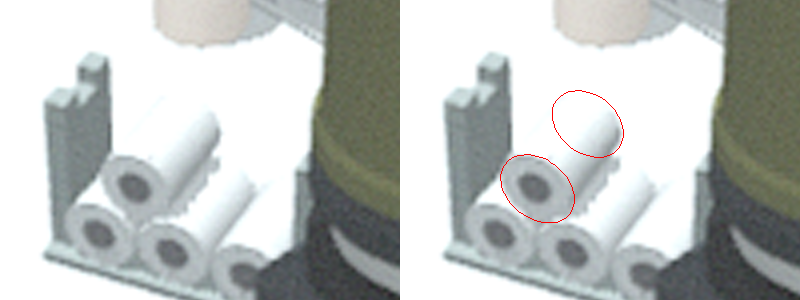

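roll_b is seated in gap_2, with the fit within about 2 mm. Next is roll_a, taken by its sides from the cradle.

Request:
{"fn": "move_arm", "kwargs": {"targets": [[[-0.008,-0.01,0.003,-0.007,-0.031,-0.02,1],[0,0,0,0,0,-0.03,1],[0,0,0,0,0,-0.02,1],[0,0,0,0,0,0,1]]]}}

```text
clock: 11.45
tool_pos: [0.3951, -0.3109, 0.0858]
eef_rot: [0.999, 0.039, 0.003, -0.003]
contact_force: [-0.4, 0.4, -0.4]
opening: 0.999
```

```bash
python3 d.py 0.3904 -0.3171 0.023 0.069
```

```text
turn [-0.006  0.006 -0.009] shift [-0.0047 -0.0062 -0.0628] t 11.45 pos [ 0.3951 -0.3109  0.0858] open 0.999 F [-0.4  0.4 -0.4] q [ 0.77  0.83 -0.32  2.05  0.68  0.36 -0.01]
```

Request:
{"fn": "move_arm", "kwargs": {"targets": [[[-0.006,0.006,-0.009,-0.005,-0.006,-0.015,1],[0,0,0,0,0,-0.02,1],[0,0,0,0,0,-0.018,1],[0,0,0,0,0,-0.006,1],[0,0,0,0,0,0,1]]]}}

```text
clock: 11.95
tool_pos: [0.396, -0.3108, 0.0266]
eef_rot: [0.999, 0.039, 0.003, -0.001]
contact_force: [-0.3, 0.3, -0.0]
opening: 1.0
```

```bash
python3 d.py 0.3904 -0.3171 0.023 0.069
```

```text
turn [-0.003  0.005 -0.01 ] shift [-0.0056 -0.0063 -0.0036] t 11.95 pos [ 0.396  -0.3108  0.0266] open 1.0 F [-0.3  0.3 -0. ] q [ 0.69  0.93 -0.18  2.06  0.75  0.21 -0.08]
```

Request:
{"fn": "move_arm", "kwargs": {"targets": [[[-0.003,0.005,-0.01,-0.006,-0.006,-0.004,1],[0,0,0,0,0,0,1]]]}}

```text
clock: 12.15
tool_pos: [0.3908, -0.3167, 0.0238]
eef_rot: [0.999, 0.035, 0.001, 0.0]
contact_force: [-1.1, -1.0, -0.2]
opening: 1.004
```

Request:
{"fn": "move_arm", "kwargs": {"targets": [[[0,0,0,0,0,0,0.5],[0,0,0,0,0,0,0.4],[0,0,0,0,0,0,0.3],[0,0,0,0,0,0,0.3],[0,0,0,0,0,0,0.3]]], "force": 25}}

```text
clock: 12.65
tool_pos: [0.3914, -0.3177, 0.0256]
eef_rot: [0.999, 0.034, 0.002, 0.001]
contact_force: [0.5, -0.0, -0.6]
opening: 0.573
```

```bash
python3 d.py 0.3904 -0.3171 0.15 0.069
```

```text
turn [0.002 0.005 0.001] shift [-0.001   0.0006  0.1244] t 12.65 pos [ 0.3914 -0.3177  0.0256] open 0.573 F [ 0.5 -0.  -0.6] q [ 0.69  0.93 -0.17  2.06  0.75  0.2  -0.08]
```

Request:
{"fn": "move_arm", "kwargs": {"targets": [[[0,0,0,0,0,0,0.3],[0,0,0,0,0,0,0.3],[0,0,0,0,0,0,0.3],[0,0,0,0,0,0,0.3]]], "force": 25}}

```text
clock: 13.05
tool_pos: [0.3917, -0.3177, 0.0257]
eef_rot: [0.999, 0.034, 0.003, 0.001]
contact_force: [0.5, -0.4, 0.2]
opening: 0.446
```

```bash
python3 d.py 0.3904 -0.3171 0.15 0.069
```

```text
turn [0.002 0.005 0.001] shift [-0.0013  0.0006  0.1243] t 13.05 pos [ 0.3917 -0.3177  0.0257] open 0.446 F [ 0.5 -0.4  0.2] q [ 0.69  0.93 -0.17  2.06  0.75  0.2  -0.08]
```

Opening 0.446 is 39.3 mm, so roll_a is gripped. I'll lift it and carry it to the stand.

Request:
{"fn": "move_arm", "kwargs": {"targets": [[[0,0,0,0,0,0.02,0.3],[0,0,0,0,0,0.03,0.3],[0,0,0,0,0,0.03,0.3],[0,0,0,0,0,0.03,0.3],[0,0,0,0.01,0,0.01,0.3]]]}}

```text
clock: 13.55
tool_pos: [0.3966, -0.3163, 0.1462]
eef_rot: [0.999, 0.034, -0.003, -0.001]
contact_force: [-0.1, 0.2, -2.8]
opening: 0.447
```

Request:
{"fn": "move_arm", "kwargs": {"targets": [[[0,0,-0.06,0.03,0,0,0.3],[0,0,-0.07,0.035,0,0,0.3],[0,0,-0.07,0.035,0,0,0.3],[0,0,-0.07,0.035,0,0,0.3],[0,0,-0.05,0.035,0,0,0.3]]]}}

```text
clock: 14.05
tool_pos: [0.5629, -0.3179, 0.1463]
eef_rot: [0.991, -0.135, -0.009, -0.002]
contact_force: [0.6, -0.7, -2.7]
opening: 0.449
```

Request:
{"fn": "move_arm", "kwargs": {"targets": [[[0,0,0,0.015,0,0,0.3],[0,0,0,0,0,0,0.3]]]}}

```text
clock: 14.25
tool_pos: [0.5827, -0.3151, 0.1449]
eef_rot: [0.991, -0.134, -0.008, -0.003]
contact_force: [0.5, -0.3, -2.8]
opening: 0.447
```

```bash
python3 d.py 0.6044 -0.3135 0.0317 -0.266
```

```text
turn [-0.009 -0.015  0.003] shift [ 0.0217  0.0016 -0.1132] t 14.25 pos [ 0.5827 -0.3151  0.1449] open 0.447 F [ 0.5 -0.3 -2.8] q [ 0.62  0.89 -0.39  1.51  0.4   0.84 -0.17]
```

Request:
{"fn": "move_arm", "kwargs": {"targets": [[[-0.009,-0.015,0.003,0.022,0.002,-0.01,0.3],[0,0,0,0,0,-0.025,0.3],[0,0,0,0,0,-0.025,0.3],[0,0,0,0,0,-0.015,0.3],[0,0,0,0,0,0,0.3]]]}}

```text
clock: 14.75
tool_pos: [0.5972, -0.3136, 0.0651]
eef_rot: [0.991, -0.133, -0.005, 0.0]
contact_force: [-0.9, -0.2, -2.6]
opening: 0.449
```

```bash
python3 d.py 0.6044 -0.3135 0.0317 -0.266
```

```text
turn [-0.001 -0.01   0.   ] shift [ 0.0072  0.0001 -0.0334] t 14.75 pos [ 0.5972 -0.3136  0.0651] open 0.449 F [-0.9 -0.2 -2.6] q [ 0.59  1.   -0.34  1.5   0.45  0.72 -0.22]
```

Request:
{"fn": "move_arm", "kwargs": {"targets": [[[-0.001,-0.01,0,0.008,0,-0.008,0.3],[0,0,0,0,0,-0.008,0.3],[0,0,0,0,0,-0.006,0.3],[0,0,0,0,0,0,0.3]]]}}

```text
clock: 15.15
tool_pos: [0.6057, -0.3148, 0.0435]
eef_rot: [0.991, -0.133, 0.001, 0.001]
contact_force: [-0.0, -0.2, -2.9]
opening: 0.45
```

```bash
python3 d.py 0.6044 -0.3135 0.0317 -0.266
```

```text
turn [0.002 0.002 0.001] shift [-0.0013  0.0013 -0.0118] t 15.15 pos [ 0.6057 -0.3148  0.0435] open 0.45 F [-0.  -0.2 -2.9] q [ 0.58  1.04 -0.33  1.49  0.46  0.68 -0.23]
```

Request:
{"fn": "move_arm", "kwargs": {"targets": [[[0.002,0.002,0,-0.001,0.001,-0.005,0.3],[0,0,0,0,0,-0.005,0.3],[0,0,0,0,0,-0.001,0.3],[0,0,0,0,0,0,0.3]]]}}

```text
clock: 15.55
tool_pos: [0.6053, -0.3141, 0.0326]
eef_rot: [0.991, -0.133, 0.001, 0.0]
contact_force: [0.5, 0.0, -1.8]
opening: 0.441
```

```bash
python3 d.py 0.6044 -0.3135 0.0317 -0.266
```

```text
turn [0.    0.002 0.002] shift [-0.0009  0.0006 -0.0009] t 15.55 pos [ 0.6053 -0.3141  0.0326] open 0.441 F [ 0.5  0.  -1.8] q [ 0.57  1.05 -0.33  1.49  0.46  0.67 -0.23]
```

Request:
{"fn": "move_arm", "kwargs": {"targets": [[[0,0,0,0,0,-0.003,0.3],[0,0,0,0,0,-0.002,0.3],[0,0,0,0,0,0,0.3]]]}}

```text
clock: 15.85
tool_pos: [0.6062, -0.3144, 0.0327]
eef_rot: [0.991, -0.134, 0.002, 0.001]
contact_force: [0.6, -0.4, -2.0]
opening: 0.443
```

Request:
{"fn": "move_arm", "kwargs": {"targets": [[[0,0,0,0,0,0,0.5],[0,0,0,0,0,0,0.6],[0,0,0,0,0,0,0.8],[0,0,0,0,0,0,1],[0,0,0,0,0,0,1]]]}}

```text
clock: 16.35
tool_pos: [0.6079, -0.3149, 0.0337]
eef_rot: [0.991, -0.134, 0.004, 0.001]
contact_force: [-0.2, 0.6, 0.2]
opening: 0.836
```

Request:
{"fn": "move_arm", "kwargs": {"targets": [[[0,0,0,0,0,0,1],[0,0,0,0,0,0.02,1],[0,0,0,0,0,0.03,1],[0,0,0,0,0,0.03,1],[0,0,0,0,0,0.01,1]]]}}

```text
clock: 16.85
tool_pos: [0.6055, -0.3139, 0.1231]
eef_rot: [0.991, -0.134, 0.0, 0.0]
contact_force: [1.2, -0.3, 0.3]
opening: 1.0
```

```bash
python3 d.py 0.6044 -0.3135 0.029 1.305; python3 look2.py 420 280 100 75 p5 0.6044 -0.3135 0.037 -1.837
```

```text
turn [-0.000e+00  1.000e-03  1.573e+00] shift [-0.0011  0.0004 -0.0941] t 16.85 pos [ 0.6055 -0.3139  0.1231] open 1.0 F [ 1.2 -0.3  0.3] q [ 0.6   0.93 -0.37  1.47  0.41  0.82 -0.19]
```

View pics/p5.png

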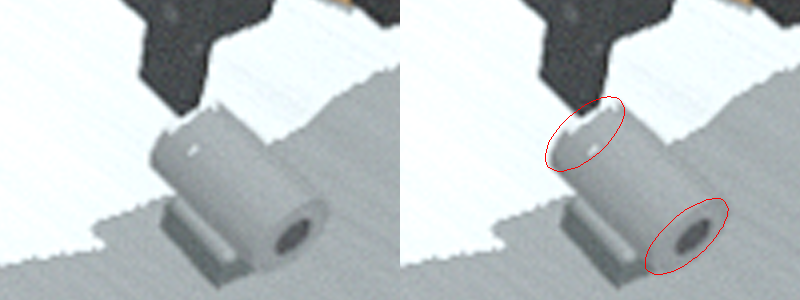

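roll_a lies square on the stand. Next I turn 90° for the end-face grip.

Request:
{"fn": "move_arm", "kwargs": {"targets": [[[0,0,0.14,0,0,0,1],[0,0,0.145,0,0,0,1],[0,0,0.145,0,0,0,1],[0,0,0.145,0,0,0,1],[0,0,0.145,0,0,0,1]]]}}

```text
clock: 17.4
tool_pos: [0.6032, -0.3132, 0.1181]
eef_rot: [0.972, 0.236, -0.002, -0.0]
contact_force: [0.4, -0.1, 0.5]
opening: 1.001
```

Request:
{"fn": "move_arm", "kwargs": {"targets": [[[0,0,0.145,0,0,0,1],[0,0,0.145,0,0,0,1],[0,0,0.145,0,0,0,1],[0,0,0.145,0,0,0,1],[0,0,0.14,0,0,0,1]]]}}

```text
clock: 17.9
tool_pos: [0.5991, -0.3122, 0.1093]
eef_rot: [0.819, 0.574, -0.006, -0.003]
contact_force: [0.1, 0.3, -0.2]
opening: 1.001
```

Request:
{"fn": "move_arm", "kwargs": {"targets": [[[0,0,0.06,0,0,0,1],[0,0,0,0,0,0,1]]]}}

```text
clock: 18.1
tool_pos: [0.5973, -0.3117, 0.1055]
eef_rot: [0.8, 0.6, -0.007, -0.005]
contact_force: [0.2, -0.5, -0.2]
opening: 1.004
```

```bash
python3 d.py 0.6044 -0.3145 0.029 1.305
```

```text
turn [-0.    -0.018  0.018] shift [ 0.0071 -0.0028 -0.0765] t 18.1 pos [ 0.5973 -0.3117  0.1055] open 1.004 F [ 0.2 -0.5 -0.2] q [ 0.77  1.03 -0.74  1.48  0.79  0.97  1.08]
```

Request:
{"fn": "move_arm", "kwargs": {"targets": [[[0,-0.018,0.018,0.007,-0.003,0,1],[0,0,0,0,0,0,1],[0,0,0,0,0,-0.02,1],[0,0,0,0,0,0,1]]]}}

```text
clock: 18.5
tool_pos: [0.6037, -0.315, 0.0815]
eef_rot: [0.795, 0.606, -0.0, -0.001]
contact_force: [-1.5, -0.2, -0.1]
opening: 0.999
```

```bash
python3 d.py 0.6044 -0.3145 0.029 1.305
```

```text
turn [-0.001 -0.001  0.002] shift [ 0.0007  0.0005 -0.0525] t 18.5 pos [ 0.6037 -0.315   0.0815] open 0.999 F [-1.5 -0.2 -0.1] q [ 0.76  1.06 -0.73  1.48  0.82  0.93  1.08]
```

Request:
{"fn": "move_arm", "kwargs": {"targets": [[[0,0,0,0.001,0,-0.015,1],[0,0,0,0,0,-0.015,1],[0,0,0,0,0,-0.015,1],[0,0,0,0,0,-0.005,1],[0,0,0,0,0,0,1]]]}}

```text
clock: 19.0
tool_pos: [0.6038, -0.3142, 0.025]
eef_rot: [0.795, 0.606, -0.001, -0.002]
contact_force: [-0.1, 0.6, 0.7]
opening: 0.999
```

```bash
python3 d.py 0.6044 -0.3145 0.029 1.305
```

```text
turn [-0.002 -0.004  0.002] shift [ 0.0006 -0.0003  0.004 ] t 19.0 pos [ 0.6038 -0.3142  0.025 ] open 0.999 F [-0.1  0.6  0.7] q [ 0.75  1.14 -0.69  1.48  0.87  0.85  1.05]
```

Request:
{"fn": "move_arm", "kwargs": {"targets": [[[0,0,0,0,0,0.005,1],[0,0,0,0,0,0,0.75],[0,0,0,0,0,0,0.5],[0,0,0,0,0,0,0.5],[0,0,0,0,0,0,0.5]]], "force": 30}}

```text
clock: 19.5
tool_pos: [0.6053, -0.3143, 0.0325]
eef_rot: [0.795, 0.606, 0.0, -0.0]
contact_force: [0.5, 0.7, -1.4]
opening: 0.675
```

Request:
{"fn": "move_arm", "kwargs": {"targets": [[[0,0,0,0,0,0,0.5],[0,0,0,0,0,0,0.5],[0,0,0,0,0,0,0.5],[0,0,0,0,0,0,0.5]]]}}

```text
clock: 19.9
tool_pos: [0.6053, -0.3143, 0.0325]
eef_rot: [0.795, 0.606, 0.0, -0.0]
contact_force: [0.4, 0.9, -1.3]
opening: 0.681
```

```bash
python3 d.py 0.6091 0.0109 0.15 0.41
```

```text
turn [-0.001  0.001 -0.892] shift [0.0038 0.3252 0.1175] t 19.9 pos [ 0.6053 -0.3143  0.0325] open 0.681 F [ 0.4  0.9 -1.3] q [ 0.75  1.13 -0.7   1.48  0.87  0.86  1.05]
```

Request:
{"fn": "move_arm", "kwargs": {"targets": [[[0,0,0,0,0,0.02,0.5],[0,0,0,0,0,0.03,0.5],[0,0,0,0,0,0.03,0.5],[0,0,0,0,0,0.03,0.5],[0,0,-0.06,0,0.015,0.01,0.5]]]}}

```text
clock: 20.4
tool_pos: [0.6015, -0.3012, 0.1577]
eef_rot: [0.814, 0.58, -0.002, -0.002]
contact_force: [0.3, -0.2, -3.6]
opening: 0.679
```

Request:
{"fn": "move_arm", "kwargs": {"targets": [[[0,0,-0.1,0,0.03,0,0.5],[0,0,-0.1,0,0.03,0,0.5],[0,0,-0.1,0,0.03,0,0.5],[0,0,-0.1,0,0.03,0,0.5],[0,0,-0.1,0,0.03,0,0.5]]]}}

```text
clock: 20.9
tool_pos: [0.6018, -0.1509, 0.1674]
eef_rot: [0.938, 0.347, 0.001, 0.001]
contact_force: [-0.6, -0.6, -2.8]
opening: 0.676
```

Request:
{"fn": "move_arm", "kwargs": {"targets": [[[0,0,-0.1,0,0.03,0,0.5],[0,0,-0.1,0,0.03,0,0.5],[0,0,-0.08,0,0.03,0,0.5],[0,0,0,0,0.02,0,0.5],[0,0,0,0,0,0,0.5]]]}}

```text
clock: 21.4
tool_pos: [0.6012, -0.0277, 0.175]
eef_rot: [0.977, 0.211, 0.004, -0.0]
contact_force: [-0.4, -0.9, -1.5]
opening: 0.682
```

```bash
python3 d.py 0.6091 0.0109 0.0561 0.41
```

```text
turn [-0.002  0.007 -0.016] shift [ 0.0079  0.0386 -0.1189] t 21.4 pos [ 0.6012 -0.0277  0.175 ] open 0.682 F [-0.4 -0.9 -1.5] q [ 0.27  0.8  -0.54  1.7   0.54  0.79 -0.1 ]
```

Request:
{"fn": "move_arm", "kwargs": {"targets": [[[-0.002,0.007,-0.016,0.008,0.03,0,0.5],[0,0,0,0,0.006,-0.01,0.5],[0,0,0,0,0,-0.02,0.5],[0,0,0,0,0,-0.01,0.5],[0,0,0,0,0,0,0.5]]]}}

```text
clock: 21.9
tool_pos: [0.6102, 0.0055, 0.1377]
eef_rot: [0.979, 0.203, 0.002, 0.002]
contact_force: [0.1, 0.0, -2.5]
opening: 0.681
```

```bash
python3 d.py 0.6097 0.0095 0.0561 0.41
```

```text
turn [0.002 0.004 0.002] shift [-0.0005  0.004  -0.0816] t 21.9 pos [0.6102 0.0055 0.1377] open 0.681 F [ 0.1  0.  -2.5] q [ 0.19  0.85 -0.5   1.7   0.57  0.74 -0.19]
```

Request:
{"fn": "move_arm", "kwargs": {"targets": [[[0.002,0.004,0.002,0,0.004,-0.01,0.5],[0,0,0,0,0,-0.015,0.5],[0,0,0,0,0,-0.01,0.5],[0,0,0,0,0,0,0.5]]]}}

```text
clock: 22.3
tool_pos: [0.6107, 0.0072, 0.1009]
eef_rot: [0.979, 0.202, 0.0, 0.001]
contact_force: [0.2, -0.5, -1.6]
opening: 0.678
```

```bash
python3 d.py 0.6097 0.0095 0.0561 0.41
```

```text
turn [0.001 0.    0.003] shift [-0.001   0.0023 -0.0448] t 22.3 pos [0.6107 0.0072 0.1009] open 0.678 F [ 0.2 -0.5 -1.6] q [ 0.17  0.9  -0.47  1.71  0.61  0.67 -0.22]
```

Request:
{"fn": "move_arm", "kwargs": {"targets": [[[0,0,0.003,-0.001,0.003,-0.008,0.5],[0,0,0,0,0,-0.01,0.5],[0,0,0,0,0,-0.008,0.5],[0,0,0,0,0,-0.006,0.5],[0,0,0,0,0,0,0.5]]]}}

```text
clock: 22.8
tool_pos: [0.6097, 0.0107, 0.066]
eef_rot: [0.979, 0.204, 0.0, 0.001]
contact_force: [-0.3, 0.0, -2.6]
opening: 0.677
```

```bash
python3 d.py 0.6097 0.0095 0.0561 0.41
```

```text
turn [ 0.001  0.001 -0.001] shift [ 0.     -0.0012 -0.0099] t 22.8 pos [0.6097 0.0107 0.066 ] open 0.677 F [-0.3  0.  -2.6] q [ 0.15  0.95 -0.43  1.73  0.64  0.61 -0.26]
```

Request:
{"fn": "move_arm", "kwargs": {"targets": [[[0,0,0,0,-0.001,-0.005,0.5],[0,0,0,0,0,-0.004,0.5],[0,0,0,0,0,0,0.5]]]}}

```text
clock: 23.1
tool_pos: [0.6099, 0.0103, 0.0576]
eef_rot: [0.979, 0.204, 0.001, 0.0]
contact_force: [-1.3, 0.4, 0.5]
opening: 0.677
```

Request:
{"fn": "move_arm", "kwargs": {"targets": [[[0,0,0,0,0,-0.004,0.5],[0,0,0,0,0,0,0.5]]]}}

```text
clock: 23.3
tool_pos: [0.6099, 0.0121, 0.0569]
eef_rot: [0.979, 0.204, 0.001, 0.0]
contact_force: [-0.1, -0.2, -2.9]
opening: 0.678
```

```bash
python3 d.py 0.6097 0.0095 0.0561 0.41
```

```text
turn [-0.     0.003 -0.002] shift [-0.0002 -0.0026 -0.0008] t 23.3 pos [0.6099 0.0121 0.0569] open 0.678 F [-0.1 -0.2 -2.9] q [ 0.14  0.97 -0.42  1.73  0.65  0.59 -0.27]
```

The y value shifted inward by itself, a sign the roll is sliding into its saddle. One small further lowering, then release.

Request:
{"fn": "move_arm", "kwargs": {"targets": [[[0,0,0,0,-0.001,-0.003,0.5],[0,0,0,0,0,0,0.5],[0,0,0,0,0,0,0.72],[0,0,0,0,0,0,0.8],[0,0,0,0,0,0,1]]]}}

```text
clock: 23.8
tool_pos: [0.6117, 0.012, 0.0558]
eef_rot: [0.979, 0.204, 0.004, -0.0]
contact_force: [0.5, 0.4, -0.5]
opening: 0.867
```

Request:
{"fn": "move_arm", "kwargs": {"targets": [[[0,0,0,0,0,0,1],[0,0,0,0,0,0,1],[0,0,0,0,0,0.02,1],[0,0,0,0,0,0.04,1],[0,0,0,0,0,0.04,1]]]}}

```text
clock: 24.3
tool_pos: [0.6074, 0.0105, 0.1519]
eef_rot: [0.979, 0.204, -0.003, -0.0]
contact_force: [0.7, 0.4, 0.4]
opening: 1.0
```

```bash
python3 d.py 0.4376 -0.0437 0.15 -0.201
```

```text
turn [-0.001 -0.006 -0.613] shift [-0.1698 -0.0542 -0.0019] t 24.3 pos [0.6074 0.0105 0.1519] open 1.0 F [0.7 0.4 0.4] q [ 0.19  0.84 -0.52  1.69  0.55  0.77 -0.18]
```

Request:
{"fn": "move_arm", "kwargs": {"targets": [[[0,0,-0.1,-0.02,-0.006,0.01,1],[0,0,-0.13,-0.035,-0.012,0,1],[0,0,-0.13,-0.035,-0.012,0,1],[0,0,-0.13,-0.035,-0.012,0,1],[0,0,-0.1,-0.03,-0.01,0,1]]]}}

```text
clock: 24.8
tool_pos: [0.4561, -0.0396, 0.1692]
eef_rot: [0.995, -0.101, 0.008, -0.002]
contact_force: [0.9, -1.0, -0.3]
opening: 1.0
```

Request:
{"fn": "move_arm", "kwargs": {"targets": [[[0,0,0,0,0,0,1],[0,0,0,0,0,0,1]]]}}

```text
clock: 25.0
tool_pos: [0.4513, -0.0416, 0.1696]
eef_rot: [0.995, -0.102, 0.006, 0.0]
contact_force: [0.4, 0.3, 0.1]
opening: 0.999
```

```bash
python3 d.py 0.4376 -0.0437 0.027 -0.201; python3 look.py 280 170 p6
```

```text
turn [0.001 0.012 0.004] shift [-0.0137 -0.0021 -0.1426] t 25.0 pos [ 0.4513 -0.0416  0.1696] open 0.999 F [0.4 0.3 0.1] q [ 0.19  0.62 -0.31  2.15  0.46  0.41 -0.7 ]
```

View pics/p6.png

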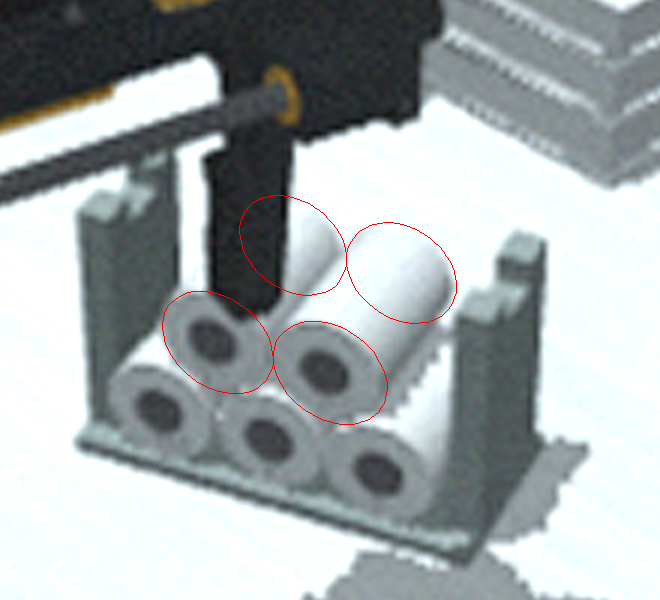

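Both rolls match the predicted seats, drawn in red. For the bar I'll part-close the fingers to 0.5, since the wrench ring is close.

Request:
{"fn": "move_arm", "kwargs": {"targets": [[[0,0.012,0.004,-0.014,-0.002,-0.01,0.5],[0,0,0,0,0,-0.03,0.5],[0,0,0,0,0,-0.03,0.5],[0,0,0,0,0,-0.015,0.5],[0,0,0,0,0,0,0.5]]]}}

```text
clock: 25.55
tool_pos: [0.4469, -0.0404, 0.0816]
eef_rot: [0.995, -0.097, 0.006, -0.002]
contact_force: [-0.1, 0.0, -0.2]
opening: 0.57
```

```bash
python3 d.py 0.4376 -0.0437 0.027 -0.201
```

```text
turn [-0.003  0.013 -0.007] shift [-0.0093 -0.0033 -0.0546] t 25.55 pos [ 0.4469 -0.0404  0.0816] open 0.57 F [-0.1  0.  -0.2] q [ 0.05  0.8  -0.1   2.23  0.59  0.13 -0.79]
```

Request:
{"fn": "move_arm", "kwargs": {"targets": [[[-0.003,0.013,-0.007,-0.01,-0.004,0,0.5],[0,0,0,0,0,-0.015,0.5],[0,0,0,0,0,-0.005,0.5],[0,0,0,0,0,0,0.5]]]}}

```text
clock: 25.95
tool_pos: [0.4389, -0.0442, 0.0626]
eef_rot: [0.995, -0.1, 0.001, -0.001]
contact_force: [-0.1, -0.2, 1.0]
opening: 0.502
```

```bash
python3 d.py 0.4376 -0.0437 0.027 -0.201
```

```text
turn [-0.001  0.003 -0.001] shift [-0.0013  0.0005 -0.0356] t 25.95 pos [ 0.4389 -0.0442  0.0626] open 0.502 F [-0.1 -0.2  1. ] q [ 0.03  0.84 -0.05  2.25  0.61  0.06 -0.82]
```

Joint 6 is close to its lower limit of 0.04. I'll back up a little and lean the tool about the jaw axis, which keeps the pads flat on the tab, to gain margin.

Request:
{"fn": "move_arm", "kwargs": {"targets": [[[0,0,0,0,0,0.02,0.5],[0.06,-0.012,0,0,0,0,0.5],[0,0,0,0,0,0,0.5]]]}}

```text
clock: 26.25
tool_pos: [0.4395, -0.0446, 0.0853]
eef_rot: [0.995, -0.099, 0.005, -0.031]
contact_force: [-0.3, 0.0, -0.8]
opening: 0.496
```

```bash
python3 d.py 0.4376 -0.0437 0.027 -0.201
```

```text
turn [-0.061  0.017 -0.002] shift [-0.0019  0.0009 -0.0583] t 26.25 pos [ 0.4395 -0.0446  0.0853] open 0.496 F [-0.3  0.  -0.8] q [ 0.16  0.79 -0.19  2.24  0.61  0.12 -0.78]
```

Request:
{"fn": "move_arm", "kwargs": {"targets": [[[0.08,-0.016,0,0,0,0,0.5],[0,0,0,0,0,0,0.5]]]}}

```text
clock: 26.45
tool_pos: [0.4403, -0.0442, 0.0865]
eef_rot: [0.992, -0.099, 0.01, -0.072]
contact_force: [0.0, -0.4, -0.2]
opening: 0.499
```

```bash
python3 d.py 0.4376 -0.0437 0.027 -0.201
```

```text
turn [-0.141  0.035 -0.003] shift [-0.0027  0.0005 -0.0595] t 26.45 pos [ 0.4403 -0.0442  0.0865] open 0.499 F [ 0.  -0.4 -0.2] q [ 0.28  0.8  -0.3   2.24  0.61  0.12 -0.73]
```

Leaning only swings the elbow. I'll take the lean out and pitch the tool about 0.08 rad about the bar's long axis, tips inward, which opens joint 6.

Request:
{"fn": "move_arm", "kwargs": {"targets": [[[-0.07,0.06,0,-0.001,0,0,0.5],[-0.055,0.053,0,-0.001,0,0,0.5],[0,0,0,0,0,0,0.5]]]}}

```text
clock: 26.75
tool_pos: [0.4385, -0.0428, 0.0875]
eef_rot: [0.994, -0.102, -0.041, -0.0]
contact_force: [1.1, 1.5, 0.4]
opening: 0.499
```

```bash
python3 d.py 0.4376 -0.0437 0.03 -0.201
```

```text
turn [-0.009 -0.081  0.004] shift [-0.0009 -0.0009 -0.0575] t 26.75 pos [ 0.4385 -0.0428  0.0875] open 0.499 F [1.1 1.5 0.4] q [ 0.16  0.8  -0.26  2.16  0.57  0.33 -0.78]
```

Request:
{"fn": "move_arm", "kwargs": {"targets": [[[0,0,0.004,-0.001,-0.001,-0.01,0.5],[0,0,0,0,0,-0.02,0.5],[0,0,0,0,0,-0.012,0.5],[0,0,0,0,0,0,0.5]]]}}

```text
clock: 27.15
tool_pos: [0.4367, -0.0417, 0.0437]
eef_rot: [0.995, -0.097, -0.039, -0.001]
contact_force: [0.1, 0.3, -0.1]
opening: 0.498
```

```bash
python3 d.py 0.4376 -0.0437 0.03 -0.201
```

```text
turn [-0.009 -0.078 -0.007] shift [ 0.0009 -0.002  -0.0137] t 27.15 pos [ 0.4367 -0.0417  0.0437] open 0.498 F [ 0.1  0.3 -0.1] q [ 0.09  0.89 -0.16  2.18  0.62  0.19 -0.83]
```

Request:
{"fn": "move_arm", "kwargs": {"targets": [[[-0.005,-0.018,-0.007,0.001,-0.002,-0.007,0.5],[0,0,0,0,0,-0.006,0.5],[0,0,0,0,0,0,0.5]]]}}

```text
clock: 27.45
tool_pos: [0.4361, -0.0439, 0.0301]
eef_rot: [0.995, -0.1, -0.03, 0.001]
contact_force: [0.4, 0.3, 0.5]
opening: 0.498
```

```bash
python3 d.py 0.4376 -0.0437 0.03 -0.201
```

```text
turn [-0.004 -0.061 -0.   ] shift [ 0.0015  0.0002 -0.0001] t 27.45 pos [ 0.4361 -0.0439  0.0301] open 0.498 F [0.4 0.3 0.5] q [ 0.05  0.92 -0.09  2.2   0.65  0.11 -0.85]
```

Positioned, with joint 6 at 0.11. Closing on the tab.

Request:
{"fn": "move_arm", "kwargs": {"targets": [[[0,0,0,0.001,0,0,0.3],[0,0,0,0,0,0,0.15],[0,0,0,0,0,0,0.05],[0,0,0,0,0,0,0],[0,0,0,0,0,0,0]]], "force": 20}}

```text
clock: 27.95
tool_pos: [0.4384, -0.0441, 0.0313]
eef_rot: [0.995, -0.101, -0.029, 0.0]
contact_force: [-0.2, 0.1, -1.9]
opening: 0.142
```

Request:
{"fn": "move_arm", "kwargs": {"targets": [[[0,0,0,0,0,0,0],[0,0,0,0,0,0,0],[0,0,0,0,0,0,0],[0,0,0,0,0,0,0]]]}}

```text
clock: 28.35
tool_pos: [0.438, -0.0441, 0.0312]
eef_rot: [0.994, -0.101, -0.029, 0.0]
contact_force: [0.3, -0.3, -0.8]
opening: 0.135
```

```bash
python3 d.py 0.4376 -0.0437 0.03 -0.201
```

```text
turn [-0.005 -0.059  0.001] shift [-0.0004  0.0004 -0.0012] t 28.35 pos [ 0.438  -0.0441  0.0312] open 0.135 F [ 0.3 -0.3 -0.8] q [ 0.06  0.91 -0.1   2.2   0.64  0.12 -0.85]
```

Request:
{"fn": "move_arm", "kwargs": {"targets": [[[0,0,0,0,0,0.02,0],[0,0,0,0,0,0.035,0],[0,0,0,0,0,0.04,0],[0,0,0,0,0,0.035,0],[0,0,0,0,0,0.01,0]]]}}

```text
clock: 28.85
tool_pos: [0.435, -0.0437, 0.1739]
eef_rot: [0.994, -0.099, -0.033, 0.002]
contact_force: [0.3, 0.4, -1.0]
opening: 0.134
```

Request:
{"fn": "move_arm", "kwargs": {"targets": [[[0,0,0,0,0,0,0]]]}}

```text
clock: 28.95
tool_pos: [0.4355, -0.0439, 0.1753]
eef_rot: [0.995, -0.1, -0.032, 0.001]
contact_force: [-0.1, -0.1, -1.4]
opening: 0.133
```

```bash
python3 d.py 0.6011 0.0292 0.165 0.41
```

```text
turn [ 0.016 -0.063  0.61 ] shift [ 0.1656  0.0731 -0.0103] t 28.95 pos [ 0.4355 -0.0439  0.1753] open 0.133 F [-0.1 -0.1 -1.4] q [ 0.27  0.63 -0.42  2.12  0.47  0.54 -0.71]
```

Request:
{"fn": "move_arm", "kwargs": {"targets": [[[0.005,-0.02,0.08,0.02,0.009,0,0],[0.005,-0.02,0.09,0.025,0.011,0,0],[0.005,-0.02,0.09,0.025,0.011,0,0],[0,0,0.09,0.025,0.011,0,0],[0,0,0.09,0.025,0.011,0,0]]]}}

```text
clock: 29.45
tool_pos: [0.5516, 0.0067, 0.1707]
eef_rot: [0.992, 0.127, -0.008, -0.001]
contact_force: [1.3, 0.6, -1.2]
opening: 0.136
```

Request:
{"fn": "move_arm", "kwargs": {"targets": [[[0,0,0.08,0.02,0.01,0,0],[0,0,0.06,0.015,0.006,0,0],[0,0,0,0,0,0,0],[0,0,0,0,0,0,0]]]}}

```text
clock: 29.85
tool_pos: [0.5872, 0.0249, 0.1644]
eef_rot: [0.98, 0.2, -0.012, -0.002]
contact_force: [-0.5, 0.5, -0.8]
opening: 0.137
```

```bash
python3 d.py 0.6011 0.0292 0.115 0.41
```

```text
turn [ 0.002 -0.023  0.008] shift [ 0.0139  0.0043 -0.0494] t 29.85 pos [0.5872 0.0249 0.1644] open 0.137 F [-0.5  0.5 -0.8] q [ 0.21  0.82 -0.6   1.72  0.59  0.81 -0.26]
```

Request:
{"fn": "move_arm", "kwargs": {"targets": [[[0.002,-0.023,0.008,0.014,0.004,0,0],[0,0,0,0,0,-0.01,0],[0,0,0,0,0,0,0]]]}}

```text
clock: 30.15
tool_pos: [0.5994, 0.0274, 0.1522]
eef_rot: [0.979, 0.203, -0.002, 0.001]
contact_force: [0.5, -1.2, -1.2]
opening: 0.131
```

```bash
python3 d.py 0.6011 0.0292 0.115 0.41
python3 - <<'E'
from plant import r
from h import *
import json
P=json.load(open("poses.json"))["rack"]; s=r.snapshot("side"); f=6
im=cv2.convertScaleAbs(cv2.resize(s["frame"][:,:,::-1],None,fx=f,fy=f,interpolation=cv2.INTER_CUBIC),alpha=1.3)
z=r.get_state()["tool_pos"][2]*1e3-31.2
m=place(box(-7,7,-90,90,z,z+12),P)
q=np.int32(proj(s,m)*f+f/2)
for i in range(8):
    for j in(1,2,4):
        if i^j>i: cv2.line(im,tuple(map(int,q[i])),tuple(map(int,q[i^j])),(0,0,255),1)
cv2.imwrite("pics/p7.png",im[135*f:235*f,270*f:385*f])
E
```

```text
turn [ 0.002 -0.003  0.002] shift [ 0.0017  0.0018 -0.0372] t 30.15 pos [0.5994 0.0274 0.1522] open 0.131 F [ 0.5 -1.2 -1.2] q [ 0.2   0.84 -0.58  1.72  0.62  0.78 -0.28]
```

View pics/p7.png

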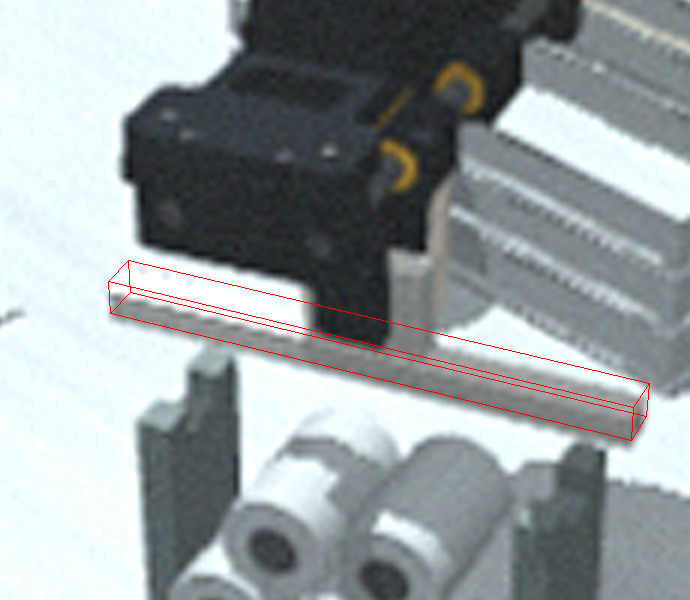

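The bar is level and its outline matches the target to within about 2 mm. Lowering.

Request:
{"fn": "move_arm", "kwargs": {"targets": [[[0.002,-0.003,0.002,0.002,0.002,0,0],[0,0,0,0,0,-0.01,0],[0,0,0,0,0,-0.008,0],[0,0,0,0,0,0,0]]]}}

```text
clock: 30.6
tool_pos: [0.6018, 0.0294, 0.1339]
eef_rot: [0.979, 0.204, 0.001, 0.0]
contact_force: [-0.0, -0.1, -1.2]
opening: 0.131
```

```bash
python3 d.py 0.6011 0.0292 0.115 0.41
```

```text
turn [0.    0.002 0.   ] shift [-0.0007 -0.0002 -0.0189] t 30.6 pos [0.6018 0.0294 0.1339] open 0.131 F [-0.  -0.1 -1.2] q [ 0.19  0.86 -0.56  1.72  0.64  0.74 -0.3 ]
```

Request:
{"fn": "move_arm", "kwargs": {"targets": [[[0,0,0,-0.001,0,-0.007,0],[0,0,0,0,0,-0.007,0],[0,0,0,0,0,0,0]]]}}

```text
clock: 30.9
tool_pos: [0.6008, 0.0295, 0.1184]
eef_rot: [0.979, 0.203, 0.001, 0.0]
contact_force: [0.4, 0.2, -1.1]
opening: 0.131
```

```bash
python3 d.py 0.6011 0.0292 0.115 0.41
```

```text
turn [-0.     0.003  0.   ] shift [ 0.0003 -0.0003 -0.0034] t 30.9 pos [0.6008 0.0295 0.1184] open 0.131 F [ 0.4  0.2 -1.1] q [ 0.18  0.88 -0.55  1.73  0.66  0.71 -0.31]
```

Request:
{"fn": "move_arm", "kwargs": {"targets": [[[0,0,0,0,0,-0.003,0],[0,0,0,0,0,-0.002,0],[0,0,0,0,0,0,0]]]}}

```text
clock: 31.2
tool_pos: [0.6015, 0.0299, 0.1153]
eef_rot: [0.979, 0.203, 0.002, 0.001]
contact_force: [0.2, -0.4, -1.5]
opening: 0.134
```

Request:
{"fn": "move_arm", "kwargs": {"targets": [[[0,0,0,0,0,-0.002,0],[0,0,0,0,0,0,0]]]}}

```text
clock: 31.4
tool_pos: [0.602, 0.0301, 0.1152]
eef_rot: [0.979, 0.203, 0.003, 0.001]
contact_force: [-0.4, -1.2, -1.6]
opening: 0.137
```

```bash
python3 d.py 0.6011 0.0292 0.115 0.41
```

```text
turn [0.001 0.006 0.   ] shift [-0.0009 -0.0009 -0.0002] t 31.4 pos [0.602  0.0301 0.1152] open 0.137 F [-0.4 -1.2 -1.6] q [ 0.17  0.89 -0.54  1.74  0.67  0.7  -0.32]
```

Request:
{"fn": "move_arm", "kwargs": {"targets": [[[0,0,0,0,0,0,0.18],[0,0,0,0,0,0,0.25],[0,0,0,0,0,0,0.4],[0,0,0,0,0,0,0.4],[0,0,0,0,0,0,0.4]]]}}

```text
clock: 31.9
tool_pos: [0.6022, 0.0301, 0.1146]
eef_rot: [0.979, 0.203, 0.003, 0.001]
contact_force: [-0.3, 0.1, -0.9]
opening: 0.399
```

Request:
{"fn": "move_arm", "kwargs": {"targets": [[[0,0,0,0,0,0.02,0.4],[0,0,0,0,0,0.03,0.4],[0,0,0,0,0,0.03,0.4],[0,0,0,0,-0.02,0.02,0.4],[0,0,0,0,-0.04,0,0.4]]]}}

```text
clock: 32.4
tool_pos: [0.601, -0.0231, 0.2176]
eef_rot: [0.978, 0.209, 0.003, -0.002]
contact_force: [0.1, 0.2, 0.2]
opening: 0.403
```

Request:
{"fn": "move_arm", "kwargs": {"targets": [[[0,0,0,0,-0.045,0,0.4],[0,0,0,0,-0.045,0,0.4],[0,0,0,0,-0.045,0,0.4],[0,0,0,0,-0.03,0,0.4],[0,0,0,0,0,0,0.4]]]}}

```text
clock: 32.9
tool_pos: [0.5998, -0.2011, 0.2184]
eef_rot: [0.979, 0.206, 0.003, 0.0]
contact_force: [-0.5, -0.0, 0.9]
opening: 0.399
```

Run:
```python
from plant import r
from h import *
import json
P=json.load(open("poses.json"))["rack"]; o=[]
for n,(x,y,w,h) in(("side",(280,170,100,95)),("top",(245,165,100,95))):
    s=r.snapshot(n); f=4
    im=cv2.convertScaleAbs(cv2.resize(s["frame"][:,:,::-1],None,fx=f,fy=f,interpolation=cv2.INTER_CUBIC),alpha=1.3 if n=="side" else 1.7)
    q=np.int32(proj(s,place(box(-7,7,-90,90,84,96),P))*f+f/2)
    for i in range(8):
        for j in(1,2,4):
            if i^j>i: cv2.line(im,tuple(map(int,q[i])),tuple(map(int,q[i^j])),(0,0,255),1)
    o.append(im[y*f:(y+h)*f,x*f:(x+w)*f])
cv2.imwrite("pics/p8.png",np.hstack(o)); st=r.get_state(); print(st["clock"],st["tool_pos"],st["qd"].round(3))
```

```text
33.0 [ 0.60049733 -0.19506849  0.21890519] [-0.041 -0.01  -0.045  0.022 -0.012 -0.007 -0.004]
```

View pics/p8.png

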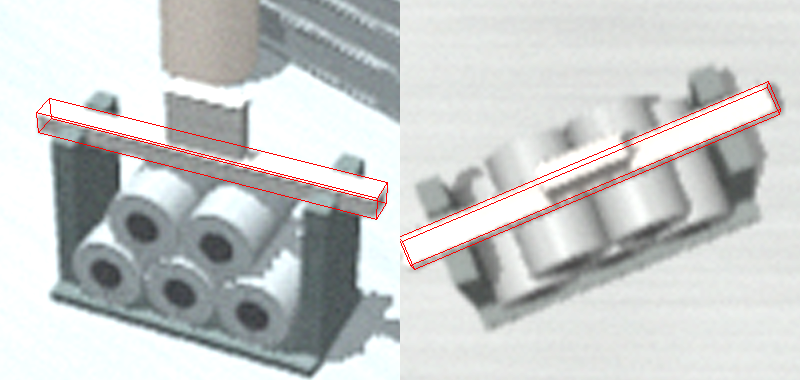

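The bar lies tab up in both notches, matching the seat overlay in both views. Both rolls are saddled and the gripper is well clear, so I'm handing in.

```bash
python3 -c "
from plant import r
print(r.finish_job())"
```

```text
the job is handed in; nothing more can be done
None
```

I stacked both rolls and laid the bar, then handed the job in at about 33 s. `finish_job` gives no verdict.

- **roll_b:** I took it from the stand by its end faces and set it in gap_2.
- **roll_a:** I took it from the cradle by its sides, set it on the stand, gripped it again by its end faces and set it in gap_1.
- **Bar:** I laid it tab up in both notches.

**Last checks:** Both rolls matched the predicted seats to about 1–2 mm in a side view taken before the bar was laid. The final side and top views show them still saddled. They also show the bar matching its seat outline, the base rolls in place and the gripper clear. I didn't measure the jar, beaker, bottle, brush, wrench or short roll again at the end; I saw no sign of contact with any of them.

**What disagreed or needed mending:**
- **No clear contact force:** The wrist force didn't show when a roll touched down. I lowered roll_b about 6 mm past its calculated height before releasing it. The picture showed it higher in the fingers than I had assumed, and it seated well.
- **Joint 6 near its limit:** It came down to about 0.06 (limit 0.04) as I reached for the bar. I backed up and pitched the tool about 0.06 rad for that grasp, then straightened it before laying the bar.

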